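# Stack four serving trays stepwise on the sloping drainer

### The job

Stack the four serving trays to dry on the sloping drainer, open side up, in the order blue, white, green, yellow from the bottom, turning every other one end for end: blue with its raised end downhill against the bottom rail, white with its raised end uphill and its plain end resting against the blue tray's raised end, green with its raised end downhill against the two steel posts, and yellow with its raised end uphill and its plain end resting against the green tray's raised end. Keep their long sides in line, let go of the stack, and leave everything else on the worktop where it stands.

Things in the scene. Friction and masses are not known exactly. Their poses are not given: they have to be found in the camera images.
- tray_blue: Blue open tray, hollow, 130 mm long (x), 60 wide (y), walls 5 thick. Rim 20 mm above the flat underside; but its -x end is a solid raised end, 16 thick in x, 30 high, full width; the +x end is plain. Origin: centre of the underside, z up. 0.13-0.21 kg. Starts flat on the worktop, open side up, long axis roughly left-right (within 0.4 rad), raised end to either side.
- tray_white: White open tray, hollow, 130 mm long (x), 60 wide (y), walls 5 thick. Rim 20 mm above the flat underside; but its -x end is a solid raised end, 16 thick in x, 30 high, full width; the +x end is plain. Origin: centre of the underside, z up. 0.13-0.21 kg. Starts flat on the worktop, open side up, long axis roughly left-right (within 0.4 rad), raised end to either side.
- tray_green: Green open tray, hollow, 130 mm long (x), 60 wide (y), walls 5 thick. Rim 20 mm above the flat underside; but its -x end is a solid raised end, 16 thick in x, 30 high, full width; the +x end is plain. Origin: centre of the underside, z up. 0.13-0.21 kg. Starts flat on the worktop, open side up, long axis roughly left-right (within 0.4 rad), raised end to either side.
- tray_yellow: Yellow open tray, hollow, 130 mm long (x), 60 wide (y), walls 5 thick. Rim 20 mm above the flat underside; but its -x end is a solid raised end, 16 thick in x, 30 high, full width; the +x end is plain. Origin: centre of the underside, z up. 0.13-0.21 kg. Starts flat on the worktop, open side up, long axis roughly left-right (within 0.4 rad), raised end to either side.
- tray_blue_lip (a point): top middle of the blue tray's raised end: 57 mm from the tray's origin toward its -x, 30 mm up; the inner face of the raised end is 49 mm from the origin
- tray_white_lip (a point): top middle of the white tray's raised end: 57 mm from the tray's origin toward its -x, 30 mm up; the inner face of the raised end is 49 mm from the origin
- tray_green_lip (a point): top middle of the green tray's raised end: 57 mm from the tray's origin toward its -x, 30 mm up; the inner face of the raised end is 49 mm from the origin
- tray_yellow_lip (a point): top middle of the yellow tray's raised end: 57 mm from the tray's origin toward its -x, 30 mm up; the inner face of the raised end is 49 mm from the origin
- drainer: Wooden sloping drainer, fixed, 106 mm wide, 185 deep, no side walls; its slats rise 26 degrees away from the robot. Origin: on the worktop under its middle; x uphill (level), z up; yaw within 0.25 rad. At the foot a bottom rail 16 mm high; in front of it two 10 mm steel posts, 40 apart, square to the slope, 56 high, their faces 10 mm farther downhill than the rail's.
- drainer_rest (a point): On the slats at the uphill foot of the bottom rail, mid width; 75 mm to -x of the drainer's origin, 28 mm up. Axes of the slope: x uphill, y left, z square off the slats. Trays let go here slide down by themselves (friction about 0.25) to their stop. Stacked tray origins (x, z) in mm here: blue 65, 0; white 81, 20; green 55, 40; yellow 71, 60.
- mug_1: bystander, to be left alone: small white mug with a handle, 50 mm high, 88 mm over the handle; origin at the centre of its underside
- jam_jar: bystander, to be left alone: jam jar with red-striped lid, 71 mm across, 89 mm high; origin at the centre of its underside
- tin_1: bystander, to be left alone: green and gold round tin, 57 mm across, 72 mm high; origin at the centre of its underside
- lemon_1: bystander, to be left alone: yellow lemon, 78 mm long; origin at the centre of its underside
- kitchen_timer: bystander, to be left alone: red round kitchen timer, 66 mm across, 69 mm high; origin at the centre of its underside
There are look-alikes about, which are no part of the job. Of the things like the tray_blue, leave any that is red; of the rest the larger one is meant.

How it is judged:
By the outcome, as a careful person would: the job done as asked, in the order asked, and still so for the second after the job is handed in, with the robot touching nothing.
It also fails if it takes over 72 s, if anything falls off the work surface, if the arm or the gripper's body presses on something with over 40 N, if the wrist force passes 120 N, or if a joint passes its speed limit or range.

### The arm

A 6-joint arm with a two-finger parallel gripper is mounted at the origin on a cart in front of the work surface, level with it; the furniture and walls round the work are solid. World frame = base frame: x ahead of the robot, y to its left, z up, the work surface at z = 0. Lengths are in m, angles in degrees, forces in N, time in s.
With the tool pointing down it reaches from about 0.4 to 0.825 m from the base axis. Payload 7 kg.
Tool frame: the origin (TCP) lies midway between the tips of the shut fingers; the grasp point (between the pads) lies 19 mm behind it; z points along the fingers, y is the line along which they close (so a half turn about z gives the same grasp; the last joint's range is limited). The gripper opens to 88 mm and grips with 3 to 60 N. Pads are 19 mm wide; open, the fingers measure 130 mm over their backs; the gripper's body (78 mm by 193 mm) begins 47 mm behind the grasp point.
Start: joints at [-58.092, 20.546, 0.682, 0, -70.136, -16.507], TCP at [0.179, -0.651, 0.227] pointing down, gripper open.
Joint ranges: [-176.03, 176.03], [-82.01, 121.73], [-58.28, 71.71], [-173.87, 95.51], [-174.79, -0.11], [-173.66, 173.66]. Speed limits (degrees/s): [136.94, 136.94, 172.46, 180, 180, 180].

### API

Orientations are given as [roll, pitch, yaw] about the fixed x, y, z axes, in that order (R = Rz(yaw) Ry(pitch) Rx(roll)).
In Python, from plant import ctrl gives the robot as it stands. The module is installed in compiled form; this text tells all that it offers.
- The arm moves only by the tool send_rows, never from a script. Its argument "plan" is a list that holds one entry, the list of rows, each a list of 6 numbers: the shift along the tool's x, y, z in fractions of the full range, 1 being 0.75 m, then the turn, a rotation vector about the tool's x, y, z in a scale on which 1.0 is 90 degrees. A call has 1 to 8 rows; each row is the pose to reach, as a shift and turn from the pose commanded when the call began, along the tool's axes at that moment; what a row does not reach only later rows make up. A row lasts 1/12 s, in which the tool goes at most 41.7 mm and 7.16 degrees, less where a joint would pass 70% of its speed; a pose out of reach is approached as far as the arm can. A shift or turn number past 1, either way, is cut back to 1. A call with a gripper value outside its range is refused whole. "fingers" is the opening, from 0 (shut) to 1 (fully open), set as the call begins (left out, the last holds). The fingers move at their own pace and stop on an object; the grip force is fixed at half the most. Time passes only in rows, so rows that repeat a pose let the fingers close. It gives the time, the measured TCP pose, the force, the opening and the grip force at its end, in the units of the state.
- ctrl.get_obs(): the state, without advancing time (a new reading comes with each control period).
- ctrl.snapshot(name): name is "scene" or "top"; returns a dict with "img" (400x640x3 uint8, red, green, blue), "K" (3x3 intrinsics, pixels), "k1" (the pictures are not rectified: a ray, as slopes to the right and down, at radius r is drawn at 1 + k1 r^2 times it, then the intrinsics apply), "pose" (4x4, takes a point from camera to world coordinates). Camera axes: x right, y down, z forward; pixel columns grow to the right and rows downward; lengths in m; the calibration is good to about 2 mm. A picture is of the moment at which its call begins. There is no depth.
- ctrl.close_job(): hands the job in; it is judged then, once.
The state is a dict: "clock": time; "joint_pos": joint angles; "qvel": joint speeds; "tau": joint torques, N m; "tool_pos": TCP position; "orientation": TCP orientation; "force": force on the tool from outside, world axes, zero at the start; "moment": the same for the moment, N m; "opening": finger opening in m; "gripper_force": force on a finger pad.
Only numpy, scipy, OpenCV 4.12 (cv2) and the standard library are available. Lean on these libraries where they do the work, as an engineer would, in place of code of your own. Each camera call takes 0.05 s, during which the arm holds its last target. There are 200 camera calls.

## Working session

There is one attempt and no reset: what is moved stays moved. The work goes in short steps, Python scripts to look and compute and a tool call to move; the robot and the scene stay as the last step left them, time stands still between calls to the robot, and variables do not carry over. Pictures are saved under pics/ and viewed, at most 10 in all, crops included, and the job is handed in when it is done.

Besides the shell and the picture viewer there is one more tool, called after "Call:" in YAML: its name, and indented under it one key for each argument. send_rows: Moves the arm, as the interface text tells. Its arguments: {"type":"object","properties":{"plan":{"type":"array","items":{"type":"array","items":{"type":"array","items":{"type":"number"}}}},"fingers":{"type":"number"}},"required":["plan"]}

```bash
mkdir -p pics
cat > h.py <<'E'
import numpy as np, cv2
from plant import ctrl
def snap(n):
    return ctrl.snapshot(n)
def save(img,f): cv2.imwrite(f,cv2.cvtColor(img,cv2.COLOR_RGB2BGR))
E
python3 - <<'E'
from h import *
for n in("scene","top"):
    s=snap(n); save(s["img"],f"pics/{n}0.png"); print(n,s["K"],s["k1"],s["pose"].round(3))
o=ctrl.get_obs(); print(o)
E
```

```text
scene [[381.22425429   0.         322.1624379 ]
 [  0.         381.22425429 199.82149043]
 [  0.           0.           1.        ]] 0.0282257166595302 [[-0.585 -0.613  0.531 -0.129]
 [-0.811  0.438 -0.388  0.53 ]
 [ 0.005 -0.657 -0.753  1.026]
 [ 0.     0.     0.     1.   ]]
top [[420.29537293   0.         313.43320934]
 [  0.         420.29537293 203.45512063]
 [  0.           0.           1.        ]] -0.07056105130191301 [[-1.600e-02 -9.930e-01  1.170e-01  3.420e-01]
 [-1.000e+00  1.600e-02  1.000e-03 -1.000e-03]
 [-3.000e-03 -1.170e-01 -9.930e-01  1.617e+00]
 [ 0.000e+00  0.000e+00  0.000e+00  1.000e+00]]
{'clock': 0.1, 'joint_pos': array([-5.80915956e+01,  2.05871265e+01,  6.39521597e-01, -1.54570952e-02,
       -7.01356667e+01, -1.65080669e+01]), 'qvel': array([ 0.06458581, -0.05075283,  0.14847861, -0.00539582, -0.02557206,
       -0.063558  ]), 'tau': array([-3.44963664e-03, -5.84161341e+01,  2.93748182e+01,  7.01553985e+00,
        1.01635771e-02, -6.36608070e-05]), 'tool_pos': array([ 0.17911718, -0.65035899,  0.22572964]), 'orientation': array([ 1.79916032e+02, -9.73102599e-03, -1.64604918e+02]), 'force': array([ 0.84792834, -0.07845664, -0.55723038]), 'moment': array([-0.04507309,  0.01838545, -0.09344182]), 'gripper_force': 0.0, 'opening': 0.08757165389773322}
```

View pics/scene0.png

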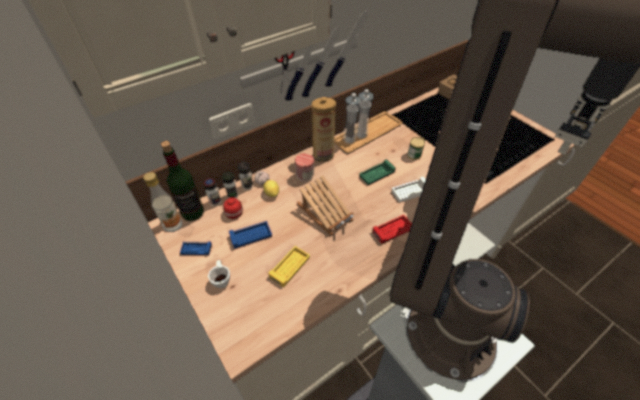

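View pics/top0.png

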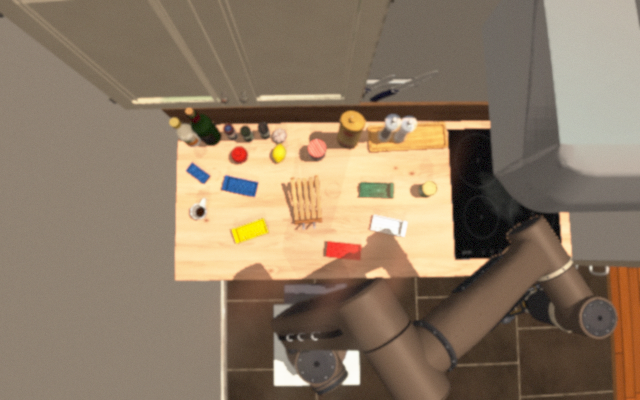

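Scene shows the large blue tray at (250,235), small blue (195,248), yellow (290,266), green (377,172), white (408,190), the red look-alike (392,230) and drainer (323,205). In the top view: blue (240,186), yellow (250,231), green (376,190), white (388,225), drainer (305,202).

```bash
cat >> h.py <<'E'
def ray(s,u,v):
    K,k1,T=s["K"],s["k1"],s["pose"]
    d=np.array([(u-K[0,2])/K[0,0],(v-K[1,2])/K[1,1]]); x=d.copy()
    for _ in range(20): x=d/(1+k1*(x@x))
    r=T[:3,:3]@np.array([x[0],x[1],1.]); return T[:3,3].copy(),r
def cast(s,u,v,z):
    c,r=ray(s,u,v); return c+r*(z-c[2])/r[2]
def proj(s,P):
    K,k1,T=s["K"],s["k1"],s["pose"]
    p=T[:3,:3].T@(np.asarray(P,float)-T[:3,3]); x=p[:2]/p[2]; x=x*(1+k1*(x@x))
    return np.array([K[0,0]*x[0]+K[0,2],K[1,1]*x[1]+K[1,2]])
def tri(s1,p1,s2,p2):
    c1,r1=ray(s1,*p1);c2,r2=ray(s2,*p2)
    t=np.linalg.lstsq(np.c_[r1,-r2],c2-c1,rcond=None)[0]
    a,b=c1+r1*t[0],c2+r2*t[1]; return (a+b)/2,np.linalg.norm(a-b)
def rect(s,x0,x1,y0,y1,z,ppm):
    # top-down rectified view on plane z: col -> -y, row -> -x
    nx,ny=int((x1-x0)*ppm),int((y1-y0)*ppm)
    m=np.array([[proj(s,(x1-i/ppm,y1-j/ppm,z)) for j in range(ny)] for i in range(nx)],np.float32)
    return cv2.remap(s["img"],m[...,0],m[...,1],cv2.INTER_CUBIC)
E
python3 - <<'E'
from h import *
out=[]
for n in("scene","top"):
    s=snap(n)
    im=rect(s,0.36,0.78,-0.37,0.43,0.02,1000)[:300*2]
    for k in range(0,8): cv2.putText(im,f"{0.43-k/10:.2f}",(k*100,8),0,0.3,(0,0,0),1); cv2.line(im,(k*100,0),(k*100,3),(0,0,0),1)
    out.append(im)
im=np.vstack(out); print(im.shape)
for i,k in enumerate(out): save(k,f"pics/rect_{i}.png")
E
```

```text
(840, 800, 3)
```

View pics/rect_0.png

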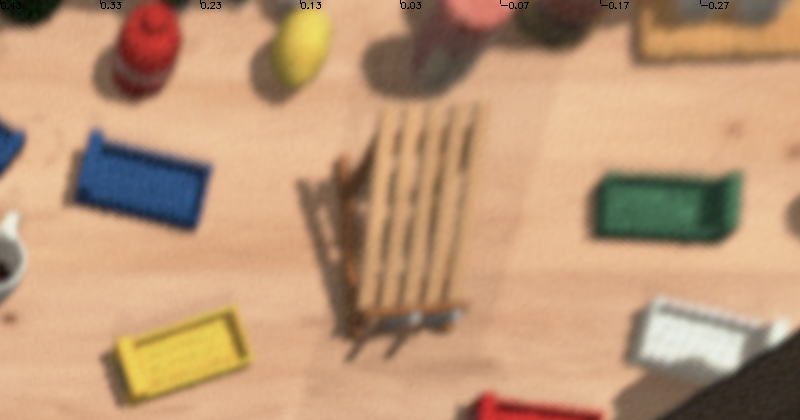

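View pics/rect_1.png

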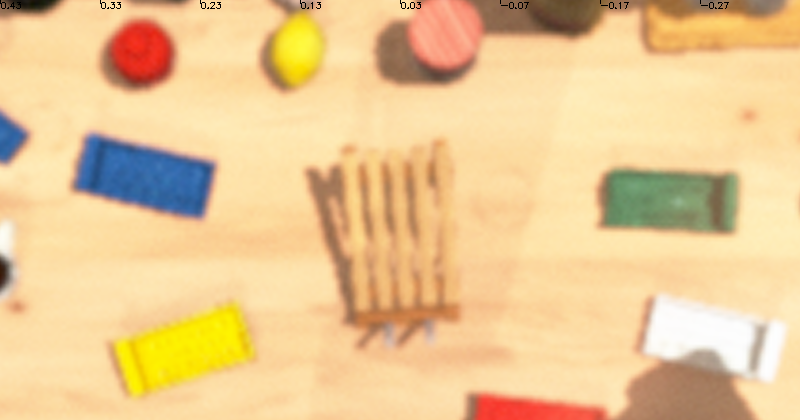

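Both rectified views agree: raised ends are on the left (+y) for blue and yellow, and on the right (-y) for green and white. The drainer's rail is near row 315, columns 347–459, with the posts below it.

Run:
```python
from h import *
S={n:snap(n) for n in("scene","top")}
np.save("cams.npy",S,allow_pickle=True)
for n,z in(("top",.02),("scene",.02)):
    im=rect(S[n],0.36,0.70,-0.37,0.37,z,1000); h=cv2.cvtColor(im,cv2.COLOR_RGB2HSV)
    H,Sa,V=[h[...,i].astype(int) for i in range(3)]
    for c,m in dict(blue=(H>100)&(H<125)&(Sa>120),green=(H>60)&(H<95)&(Sa>70),yellow=(H>22)&(H<34)&(Sa>170),white=(Sa<48)&(V>110)).items():
        m=cv2.morphologyEx(m.astype(np.uint8),cv2.MORPH_OPEN,np.ones((5,5)))
        cs=cv2.findContours(m,0,2)[0]
        for k in sorted(cs,key=cv2.contourArea)[-2:]:
            a=cv2.contourArea(k)
            if a<3000: continue
            r=cv2.minAreaRect(k); b=cv2.boxPoints(r)
            e=[b[1]-b[0],b[2]-b[1]]; e=max(e,key=np.linalg.norm)
            x,y=.70-r[0][1]/1000,.37-r[0][0]/1000
            ang=np.degrees(np.arctan2(-e[0],-e[1])) # world direction: dx=-row, dy=-col
            print(n,c,"xy",round(x,4),round(y,4),"size",np.round(r[1],0),"long axis deg",round(ang%180,1),a)
cr=[]
for n,(u,v) in dict(scene=(292,172),top=(272,168)).items():
    c=S[n]["img"][v:v+66,u:u+66]; c=cv2.resize(c,None,fx=6,fy=6,interpolation=cv2.INTER_CUBIC)
    for k in range(0,66,10):
        cv2.putText(c,str(u+k),(k*6,8),0,.3,(255,0,0),1); cv2.putText(c,str(v+k),(0,k*6+4),0,.3,(255,0,0),1)
        c[:, k*6+3]=c[:,k*6+3]*.8; c[k*6+3]=c[k*6+3]*.8
    cr.append(c)
save(np.hstack(cr),"pics/drain.png")
```

```text
top blue xy 0.6035 0.2855 size [125.  51.] long axis deg 76.6 6089.5
top yellow xy 0.4304 0.246 size [ 58. 132.] long axis deg 108.3 7327.5
top white xy 0.4427 -0.2853 size [136.  64.] long axis deg 76.6 7668.5
scene blue xy 0.5986 0.2885 size [121.  63.] long axis deg 76.0 6456.5
scene green xy 0.5718 -0.2374 size [133.  55.] long axis deg 89.5 6599.0
scene white xy 0.4361 -0.2809 size [150.  73.] long axis deg 80.5 7853.0
```

View pics/drain.png

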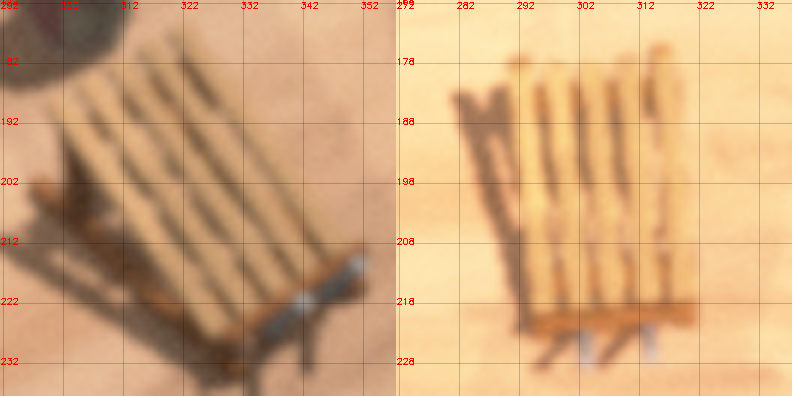

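The crop shows the rail from about (294,222) to (311... top view u 294–322, v≈220), the post tops in the top view at (304,228) and (315,227.5), and in the scene view at (343,222) and (352,216). The slats' upper ends are near v≈178 in the top view.

Run:
```python
from h import *
S=np.load("cams.npy",allow_pickle=True).item(); s,t=S["scene"],S["top"]
sc=lambda x,y:(292+x/6-.4,172+y/6-.4); tp=lambda x,y:(272+(x-396)/6-.4,168+y/6-.4)
for nm,a,b in [("postL",(305,297),(588,362)),("postR",(359,263),(653,357)),("slatLtop",(55,108),(518,60)),("slatRtop",(172,36),(660,47)),("slatLbot",(207,330),(540,310)),("slatRbot",(326,262),(678,303))]:
    P,e=tri(s,sc(*a),t,tp(*b)); print(nm,P.round(4),round(e,4))
for nm,p,z in [("railL",(528,321),.042),("railR",(694,314),.042),("sLt",(518,60),.11),("sRt",(660,47),.11),("sLb",(540,310),.033),("sRb",(678,303),.033)]:
    print(nm,cast(t,*tp(*p),z).round(4))
# mask: drainer slats direction by blue/green chroma; corners of trays with looser masks
im=rect(t,0.36,0.70,-0.37,0.37,.02,1000); lab=cv2.cvtColor(im,cv2.COLOR_RGB2LAB).astype(int)
for c,(x,y) in dict(blue=(.603,.2855),green=(.58,-.24),white=(.443,-.285),yellow=(.43,.246)).items():
    r,q=int((.70-x)*1000),int((.37-y)*1000); w=im[max(r-75,0):r+75,max(q-90,0):q+90]
    h=cv2.cvtColor(w,cv2.COLOR_RGB2HSV).astype(int);H,Sa,V=h[...,0],h[...,1],h[...,2]
    m=dict(blue=(H>90)&(H<135)&(Sa>60),green=(H>40)&(H<100)&(Sa>50),white=(Sa<60),yellow=(H>22)&(H<36)&(Sa>130))[c].astype(np.uint8)
    m=cv2.morphologyEx(m,cv2.MORPH_OPEN,np.ones((7,7)))
    k=max(cv2.findContours(m,0,2)[0],key=cv2.contourArea); R=cv2.minAreaRect(k);b=cv2.boxPoints(R);e=max([b[1]-b[0],b[2]-b[1]],key=np.linalg.norm)
    X=.70-(R[0][1]+max(r-75,0))/1000;Y=.37-(R[0][0]+max(q-90,0))/1000
    print(c,round(X,4),round(Y,4),np.round(R[1]),round(np.degrees(np.arctan2(-e[0],-e[1]))%180,1))
```

```text
postL [0.4344 0.0385 0.0708] 0.0004
postR [ 0.4373 -0.0011  0.0676] 0.0012
slatLtop [0.6193 0.0769 0.0798] 0.0055
slatRtop [ 0.6267 -0.0104  0.0795] 0.0037
slatLbot [0.4722 0.0713 0.0259] 0.0053
slatRbot [ 0.4763 -0.0158  0.0177] 0.0063
railL [0.4623 0.0763 0.042 ]
railR [ 0.465  -0.0277  0.042 ]
sLt [0.6157 0.0774 0.11  ]
sRt [ 0.6223 -0.0089  0.11  ]
sLb [0.4698 0.0691 0.033 ]
sRb [ 0.4728 -0.0179  0.033 ]
blue 0.6037 0.2858 [129.  55.] 76.7
green 0.58 -0.2266 [95. 53.] 86.8
white 0.4428 -0.2855 [139.  67.] 76.8
yellow 0.4305 0.2455 [ 63. 133.] 108.4
```

```bash
cat > p.py <<'E'
from h import *
from scipy.spatial.transform import Rotation as Ro
YAW=3.3; REST=np.array([.4745,.025,.028])
def D(x,y,z,psi): # tool down, tool x at heading psi
    return np.array([x,y,z]),Ro.from_euler('xyz',[180,0,psi],degrees=True)
def slope(): return Ro.from_euler('zy',[YAW,0],degrees=True)*Ro.from_euler('y',-26,degrees=True)
def L(x,z,sgn,y=0): # mm on slope; sgn=+1 tool x uphill, -1 downhill; x,z = TCP
    S=slope(); return REST+S.apply(np.array([x,y,z])/1000), S*Ro.from_euler('z',0 if sgn>0 else 180,degrees=True)*Ro.from_euler('x',180,degrees=True)
G=dict(blue=(.605,.287,-103.3,1),white=(.4434,-.286,-103.2,-1),green=(.5805,-.240,-92.6,-1),yellow=(.431,.246,-71.6,1))
def grip(c,z):
    x,y,p,s=G[c]; a=np.radians(p); return D(x-s*.010*np.cos(a),y-s*.010*np.sin(a),z,p)
def cur():
    o=ctrl.get_obs(); return o['tool_pos'],Ro.from_euler('xyz',o['orientation'],degrees=True)
def plan(*wp):
    o=ctrl.get_obs(); print('t',round(o['clock'],2),'pos',o['tool_pos'].round(4),'ori',o['orientation'].round(1),'q',o['joint_pos'].round(0),'F',o['force'].round(1),'open',round(o['opening'],4),round(o['gripper_force'],1))
    p,R=cur()
    for q,Q in wp:
        d=R.inv().apply(q-p)*100; r=(R.inv()*Q).as_rotvec(degrees=True)
        n=int(np.ceil(max(np.linalg.norm(d)/4.17,np.linalg.norm(r)/7.16)))
        print([round(float(v),2) for v in d]+[round(float(v),1) for v in r],'rows',n); p,R=q,Q
E
python3 - <<'E'
from p import *
plan(D(.40,-.40,.22,-145),D(.53,-.10,.22,-125),D(.60,.19,.2,-103.3),grip('blue',.12))
E
```

```text
t 0.3 pos [ 0.1792 -0.6506  0.2262] ori [ 180.    -0.  -164.6] q [-58.  21.   1.  -0. -70. -17.] F [-0.3  0.7 -0. ] open 0.0876 0.0
[-27.94, 18.3, 0.63, 0.0, 0.0, -19.6] rows 9
[-27.86, 17.12, 0.0, -0.0, 0.0, -20.0] rows 8
[-27.77, 10.9, 2.0, -0.0, 0.0, -21.7] rows 8
[-10.55, 1.74, 8.0, 0.0, 0.0, 0.0] rows 4
```

Careful with the scale: shifts go in shares of 0.75 m and turns go in shares of 90 degrees. That gives: -27 cm is -0.36, 17.7 cm is 0.236, -19.6 degrees is -0.2178.

Call:
send_rows:
  plan:
    - [[-0.36,0.236,0.008,0,0,-0.2178],[-0.36,0.236,0.008,0,0,-0.2178],[-0.36,0.236,0.008,0,0,-0.2178],[-0.36,0.236,0.008,0,0,-0.2178],[-0.36,0.236,0.008,0,0,-0.2178],[-0.36,0.236,0.008,0,0,-0.2178],[-0.36,0.236,0.008,0,0,-0.2178],[-0.36,0.236,0.008,0,0,-0.2178]]
  fingers: 1

```text
clock: 0.97
tool_pos: [0.3941, -0.4061, 0.2208]
orientation: [-180.0, 0.0, -144.9]
force: [0.0, -0.4, 0.6]
opening: 0.0877
gripper_force: 0.0
```

In the tool's units: -27.9 cm is -0.372, 17.1 cm is 0.228, -20 degrees is -0.2222.

Call:
send_rows:
  plan:
    - [[-0.372,0.228,0,0,0,-0.2222],[-0.372,0.228,0,0,0,-0.2222],[-0.372,0.228,0,0,0,-0.2222],[-0.372,0.228,0,0,0,-0.2222],[-0.372,0.228,0,0,0,-0.2222],[-0.372,0.228,0,0,0,-0.2222],[-0.372,0.228,0,0,0,-0.2222],[-0.372,0.228,0,0,0,-0.2222]]

```text
clock: 1.63
tool_pos: [0.5237, -0.1058, 0.221]
orientation: [-180.0, 0.0, -125.0]
force: [1.3, -0.7, 0.4]
opening: 0.0874
gripper_force: 0.0
```

In the tool's units: -27.8 cm is -0.3707, 10.9 cm is 0.1453, -21.7 degrees is -0.2411.

Call:
send_rows:
  plan:
    - [[-0.3707,0.1453,0.0267,0,0,-0.2411],[-0.3707,0.1453,0.0267,0,0,-0.2411],[-0.3707,0.1453,0.0267,0,0,-0.2411],[-0.3707,0.1453,0.0267,0,0,-0.2411],[-0.3707,0.1453,0.0267,0,0,-0.2411],[-0.3707,0.1453,0.0267,0,0,-0.2411],[-0.3707,0.1453,0.0267,0,0,-0.2411],[-0.3707,0.1453,0.0267,0,0,-0.2411]]

```text
clock: 2.3
tool_pos: [0.5941, 0.1872, 0.1995]
orientation: [-180.0, 0.0, -103.1]
force: [0.3, -1.2, 0.2]
opening: 0.0879
gripper_force: 0.0
```

Run:
```python
from p import *
s=snap("top"); save(s["img"],"pics/t1.png")
plan(grip('blue',.12),grip('blue',.011))
```

```text
t 2.35 pos [0.5937 0.1862 0.1994] ori [ 180.    -0.  -103.1] q [ 35.  17.  -9.  -0. -65. -48.] F [0.7 0.4 0.8] open 0.0876 0.0
[-11.08, 1.17, 7.93, 0.0, -0.0, 0.2] rows 4
[0.0, -0.0, 10.9, 0.0, 0.0, 0.0] rows 3
```

In the tool's units: -11.1 cm is -0.148, 1.2 cm is 0.016, 0.2 degrees is 0.0022.

Call:
send_rows:
  plan:
    - [[-0.148,0.016,0.1053,0,0,0.0022],[-0.148,0.016,0.1053,0,0,0.0022],[-0.148,0.016,0.1053,0,0,0.0022],[-0.148,0.016,0.1053,0,0,0.0022],[-0.148,0.016,0.1053,0,0,0.0022]]

```text
clock: 2.77
tool_pos: [0.6057, 0.2939, 0.1181]
orientation: [179.8, -0.2, -103.4]
force: [0.1, -0.4, 0.1]
opening: 0.0875
gripper_force: 0.0
```

Run:
```python
from p import *
a=cv2.resize(snap("top")["img"][140:220,200:300],None,fx=4,fy=4,interpolation=cv2.INTER_CUBIC)
b=cv2.resize(snap("scene")["img"][180:260,200:300],None,fx=4,fy=4,interpolation=cv2.INTER_CUBIC)
save(np.hstack([a,b]),"pics/g1.png")
plan(grip('blue',.011))
```

```text
t 2.87 pos [0.6068 0.2923 0.1213] ori [ 1.800e+02 -1.000e-01 -1.035e+02] q [ 42.  25.  -7.   0. -58. -56.] F [ 0.2 -0.6  1.2] open 0.0879 0.0
[-0.45, 0.05, 11.03, 0.0, -0.1, -0.2] rows 3
```

View pics/g1.png

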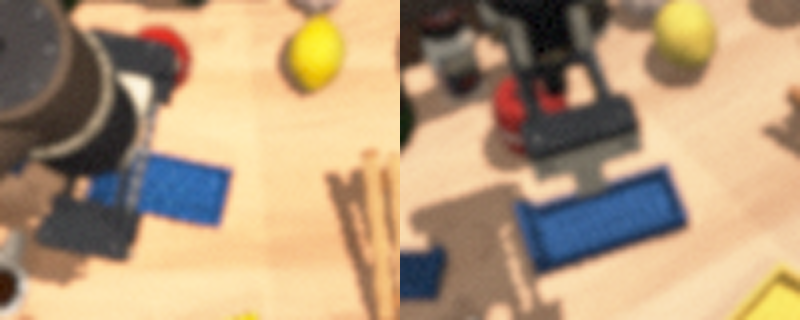

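The gripper (centre about (110,190) in the left crop) straddles the blue tray. The jaw's far end is above the edge of the red timer, so I descend only to 11 mm, which leaves about 8 mm over the timer.

In the tool's units: 11 cm is 0.1467, 10 cm is 0.1333.

Call:
send_rows:
  plan:
    - [[-0.0053,0,0.0533,0,0,0],[-0.0053,0,0.1067,0,0,0],[-0.0053,0,0.1333,0,0,0],[-0.0053,0,0.1467,0,0,0],[-0.0053,0,0.1467,0,0,0]]

```text
clock: 3.28
tool_pos: [0.6074, 0.2948, 0.0104]
orientation: [179.9, -0.1, -103.6]
force: [0.6, 0.2, 0.7]
opening: 0.0879
gripper_force: 0.0
```

Call:
send_rows:
  plan:
    - [[0,0,0,0,0,0],[0,0,0,0,0,0],[0,0,0,0,0,0],[0,0,0,0,0,0],[0,0,0,0,0,0],[0,0,0,0,0,0]]
  fingers: 0

```text
clock: 3.78
tool_pos: [0.6084, 0.297, 0.0128]
orientation: [-179.9, 0.1, -103.5]
force: [-1.7, -0.8, 7.0]
opening: 0.0594
gripper_force: 30.0
```

Run:
```python
from p import *
# tray origin on slope (65+5,0), grip -10 in tray x -> 60; z tip 11
m=L(60,100,1)
print(m[0], m[1].as_euler('xyz',degrees=True))
plan(grip('blue',.2),D(.60,.16,.23,-50),D(m[0][0],m[0][1],.21,3.3),m,L(60,16,1),L(60,13,1))
```

```text
[0.4845738  0.02558085 0.14418167] [180.  -26.    3.3]
t 3.78 pos [0.6084 0.297  0.0128] ori [-1.799e+02  1.000e-01 -1.035e+02] q [ 42.  31. -12.   0. -46. -56.] F [-1.7 -0.8  7. ] open 0.0594 30.0
[0.03, 0.08, -18.72, -0.1, 0.1, -0.2] rows 5
[13.47, -2.44, -3.0, -0.0, 0.0, -53.3] rows 8
[2.88, 17.48, 2.0, 0.0, 0.0, -53.3] rows 8
[0.0, -0.0, 6.58, 0.0, 26.0, 0.0] rows 4
[0.0, -0.0, 8.4, 0.0, 0.0, 0.0] rows 3
[0.0, -0.0, 0.3, 0.0, 0.0, 0.0] rows 1
```

In the tool's units: -19 cm is -0.2533, -18 cm is -0.24.

Call:
send_rows:
  plan:
    - [[0,0,-0.0267,0,0,0],[0,0,-0.08,0,0,0],[0,0,-0.1333,0,0,0],[0,0,-0.1867,0,0,0],[0,0,-0.24,0,0,0],[0,0,-0.2533,0,0,0]]

```text
clock: 4.28
tool_pos: [0.6105, 0.2979, 0.2096]
orientation: [-179.6, 0.4, -103.4]
force: [1.3, -0.1, -0.5]
opening: 0.0592
gripper_force: 30.0
```

In the tool's units: 13.5 cm is 0.18, -3 cm is -0.04, -53.3 degrees is -0.5922.

Call:
send_rows:
  plan:
    - [[0.18,-0.032,-0.04,0,0,-0.5922],[0.18,-0.032,-0.04,0,0,-0.5922],[0.18,-0.032,-0.04,0,0,-0.5922],[0.18,-0.032,-0.04,0,0,-0.5922],[0.18,-0.032,-0.04,0,0,-0.5922],[0.18,-0.032,-0.04,0,0,-0.5922],[0.18,-0.032,-0.04,0,0,-0.5922],[0.18,-0.032,-0.04,0,0,-0.5922]]

```text
clock: 4.95
tool_pos: [0.5995, 0.1594, 0.2314]
orientation: [180.0, 0.0, -49.8]
force: [0.4, -0.0, -1.1]
opening: 0.0597
gripper_force: 30.0
```

In the tool's units: 17.5 cm is 0.2333, 2.9 cm is 0.0387, -53.3 degrees is -0.5922.

Call:
send_rows:
  plan:
    - [[0.0387,0.2333,0.0267,0,0,-0.5922],[0.0387,0.2333,0.0267,0,0,-0.5922],[0.0387,0.2333,0.0267,0,0,-0.5922],[0.0387,0.2333,0.0267,0,0,-0.5922],[0.0387,0.2333,0.0267,0,0,-0.5922],[0.0387,0.2333,0.0267,0,0,-0.5922],[0.0387,0.2333,0.0267,0,0,-0.5922],[0.0387,0.2333,0.0267,0,0,-0.5922]]

```text
clock: 5.62
tool_pos: [0.4834, 0.0251, 0.2117]
orientation: [-180.0, -0.0, 3.5]
force: [-0.2, -1.2, -1.3]
opening: 0.0598
gripper_force: 30.0
```

Run:
```python
from p import *
m=L(60,100,1)
plan(m,L(60,18,1))
```

```text
t 5.62 pos [0.4834 0.0251 0.2117] ori [-180.    -0.     3.5] q [ 26.   3. -24.  -0. -63.  67.] F [-0.2 -1.2 -1.3] open 0.0598 30.0
[0.12, -0.04, 6.76, -0.1, 26.0, 0.2] rows 4
[0.0, -0.0, 8.2, 0.0, 0.0, 0.0] rows 2
```

In the tool's units: 6.8 cm is 0.0907, 6 cm is 0.08, 26 degrees is 0.2889.

Call:
send_rows:
  plan:
    - [[0.0013,0,0.0267,0,0.0778,0.0022],[0.0013,0,0.0533,0,0.1556,0.0022],[0.0013,0,0.08,0,0.2222,0.0022],[0.0013,0,0.0907,0,0.2889,0.0022],[0.0013,0,0.0907,0,0.2889,0.0022],[0.0013,0,0.0907,0,0.2889,0.0022]]

```text
clock: 6.12
tool_pos: [0.4964, 0.0252, 0.1615]
orientation: [-179.1, -25.1, 3.0]
force: [0.7, -0.8, -0.2]
opening: 0.0597
gripper_force: 30.0
```

Run:
```python
from p import *
plan(L(60,16,1))
```

```text
t 6.12 pos [0.4964 0.0252 0.1615] ori [-179.1  -25.1    3. ] q [ 30.  -8. -58.  33. -20.  33.] F [ 0.7 -0.8 -0.2] open 0.0597 30.0
[-1.66, 0.03, 9.47, -0.7, 0.9, -0.3] rows 3
```

Run:
```python
from p import *
plan(L(63,40,1))
plan(L(63,22,1))
```

```text
t 6.12 pos [0.4964 0.0252 0.1615] ori [-179.1  -25.1    3. ] q [ 30.  -8. -58.  33. -20.  33.] F [ 0.7 -0.8 -0.2] open 0.0597 30.0
[-1.4, -0.0, 7.06, -0.7, 0.9, -0.3] rows 2
t 6.12 pos [0.4964 0.0252 0.1615] ori [-179.1  -25.1    3. ] q [ 30.  -8. -58.  33. -20.  33.] F [ 0.7 -0.8 -0.2] open 0.0597 30.0
[-1.37, 0.02, 8.86, -0.7, 0.9, -0.3] rows 3
```

In the tool's units: 7 cm is 0.0933, -1.4 cm is -0.0187, 0.9 degrees is 0.01.

Call:
send_rows:
  plan:
    - [[-0.004,0,0.0267,-0.0033,0.0056,0],[-0.0107,0,0.0533,-0.0067,0.0089,-0.0022],[-0.016,0,0.08,-0.0078,0.01,-0.0033],[-0.0187,0,0.0933,-0.0078,0.01,-0.0033],[-0.0187,0,0.0933,-0.0078,0.01,-0.0033]]

```text
clock: 6.53
tool_pos: [0.5227, 0.0168, 0.1115]
orientation: [-179.0, -22.4, 3.2]
force: [-0.2, 0.8, -1.7]
opening: 0.0597
gripper_force: 30.0
```

Run:
```python
from p import *
plan(L(63,20,1))
plan(L(60,15,1))
```

```text
t 6.53 pos [0.5227 0.0168 0.1115] ori [-179.   -22.4    3.2] q [ 24.   1. -58.  37. -12.  34.] F [-0.2  0.8 -1.7] open 0.0597 30.0
[-1.43, -1.04, 3.53, -0.9, 3.6, -0.1] rows 1
t 6.53 pos [0.5227 0.0168 0.1115] ori [-179.   -22.4    3.2] q [ 24.   1. -58.  37. -12.  34.] F [-0.2  0.8 -1.7] open 0.0597 30.0
[-1.69, -1.03, 4.05, -0.9, 3.6, -0.1] rows 2
```

Joint 3 sits at its limit, so the full 26° tool tilt is out of reach this close in. The pads are free about the tool's y, so I'll place with about 14° tilt: pivot blue flush against the slats now, and pre-tilt the grasps of the later trays.

```bash
cat >> p.py <<'E'
def LT(x,z,sgn,tilt,y=0): # tool tilt from vertical
    p,_=L(x,z,sgn,y); S=Ro.from_euler('z',YAW,degrees=True)*Ro.from_euler('y',-tilt,degrees=True)
    return p,S*Ro.from_euler('z',0 if sgn>0 else 180,degrees=True)*Ro.from_euler('x',180,degrees=True)
E
python3 - <<'E'
from p import *
plan(LT(62,60,1,14),LT(62,40,1,14),LT(62,12,1,14))
print(ctrl.get_obs()['joint_pos'])
E
```

```text
t 6.53 pos [0.5227 0.0168 0.1115] ori [-179.   -22.4    3.2] q [ 24.   1. -58.  37. -12.  34.] F [-0.2  0.8 -1.7] open 0.0597 30.0
[-1.77, -1.1, -0.45, -0.9, -8.4, -0.0] rows 2
[0.42, -0.0, 1.96, 0.0, 0.0, 0.0] rows 1
[0.58, -0.0, 2.74, 0.0, 0.0, 0.0] rows 1
[ 24.21858616   0.98939292 -58.25459296  36.94396329 -11.63154145
  34.12007047]
```

In the tool's units: -1.8 cm is -0.024, -1.1 cm is -0.0147, -8.4 degrees is -0.0933.

Call:
send_rows:
  plan:
    - [[-0.012,-0.0067,-0.0027,-0.0056,-0.0467,0],[-0.024,-0.0147,-0.0053,-0.01,-0.0933,0],[-0.024,-0.0147,-0.0053,-0.01,-0.0933,0],[-0.024,-0.0147,-0.0053,-0.01,-0.0933,0],[-0.024,-0.0147,-0.0053,-0.01,-0.0933,0]]

```text
clock: 6.95
tool_pos: [0.5049, 0.0286, 0.1113]
orientation: [-179.8, -14.4, 3.4]
force: [-0.4, 0.4, -1.5]
opening: 0.0597
gripper_force: 30.0
```

Run:
```python
from p import *
plan(LT(62,32,1,14),LT(62,22,1,14),LT(62,12,1,14))
```

```text
t 6.95 pos [0.5049 0.0286 0.1113] ori [-179.8  -14.4    3.4] q [ 30.   3. -46.  13. -28.  52.] F [-0.4  0.4 -1.5] open 0.0597 30.0
[0.4, 0.2, 2.92, -0.2, -0.4, 0.1] rows 1
[0.21, -0.0, 0.98, 0.0, 0.0, 0.0] rows 1
[0.21, 0.0, 0.98, 0.0, 0.0, 0.0] rows 1
```

In the tool's units: 3.9 cm is 0.052, 3.4 cm is 0.0453.

Call:
send_rows:
  plan:
    - [[0.0027,0.0027,0.02,0,0,0],[0.0053,0.0027,0.0387,0,0,0],[0.0067,0.0027,0.0453,0,0,0],[0.008,0.0027,0.052,0,0,0],[0.008,0.0027,0.052,0,0,0]]

```text
clock: 7.37
tool_pos: [0.5198, 0.0264, 0.074]
orientation: [-179.9, -14.3, 3.3]
force: [-0.1, -1.3, -0.7]
opening: 0.0594
gripper_force: 30.0
```

Run:
```python
from p import *
plan(LT(62,18,1,14),LT(62,14,1,14))
```

```text
t 7.37 pos [0.5198 0.0264 0.074 ] ori [-179.9  -14.3    3.3] q [ 28.   8. -48.  16. -22.  51.] F [-0.1 -1.3 -0.7] open 0.0594 30.0
[0.18, -0.12, 0.32, -0.1, -0.3, 0.0] rows 1
[0.08, 0.0, 0.39, 0.0, 0.0, 0.0] rows 1
```

In the tool's units: 0.7 cm is 0.0093, 0.5 cm is 0.0067.

Call:
send_rows:
  plan:
    - [[0.0013,-0.0013,0.004,0,0,0],[0.0027,-0.0013,0.0067,0,0,0],[0.0027,-0.0013,0.0093,0,0,0]]

```text
clock: 7.62
tool_pos: [0.5247, 0.0288, 0.069]
orientation: [-179.8, -14.4, 3.4]
force: [-0.9, -0.4, -0.0]
opening: 0.0597
gripper_force: 30.0
```

Run:
```python
from p import *
a=cv2.resize(snap("top")["img"][150:230,260:345],None,fx=4.5,fy=4.5,interpolation=cv2.INTER_CUBIC)
b=cv2.resize(snap("scene")["img"][165:245,275:360],None,fx=4.5,fy=4.5,interpolation=cv2.INTER_CUBIC)
save(np.hstack([a,b]),"pics/b1.png")
plan(LT(62,14,1,14))
```

```text
t 7.72 pos [0.5245 0.0287 0.0686] ori [-179.8  -14.4    3.4] q [ 28.   9. -48.  17. -21.  50.] F [-0.9  0.7  0.2] open 0.0599 30.0
[-0.07, 0.08, 0.07, -0.2, -0.4, 0.1] rows 1
```

View pics/b1.png

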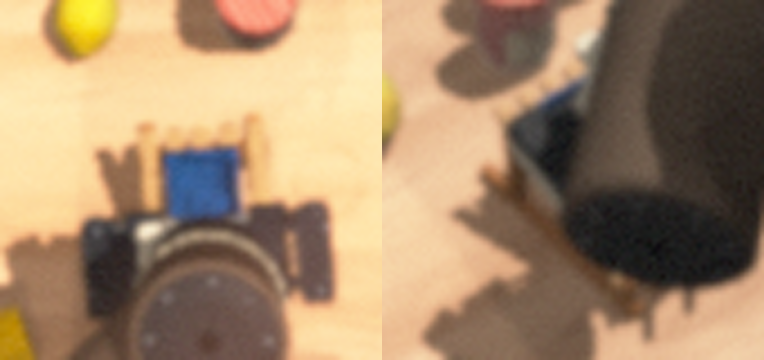

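Blue sits centred on the slats in the top crop (tray x 165–240, slats 140–265); contact isn't visible, so I'll feel for it.

In the tool's units: 0.4 cm is 0.0053, 0.2 cm is 0.0027.

Call:
send_rows:
  plan:
    - [[-0.0013,0,0.0027,0,0,0],[0,0,0.0053,0,0,0]]

```text
clock: 7.88
tool_pos: [0.5258, 0.0289, 0.0661]
orientation: [-179.8, -14.5, 3.4]
force: [-14.5, 2.1, 24.8]
opening: 0.0599
gripper_force: 30.0
```

In the tool's units: 0.4 cm is 0.0053, 0.2 cm is 0.0027.

Call:
send_rows:
  plan:
    - [[0,0,0.0027,0,0,0],[0.0013,0,0.0053,0,0,0]]

```text
clock: 8.05
tool_pos: [0.528, 0.0291, 0.063]
orientation: [-179.8, -14.5, 3.4]
force: [-13.4, 1.1, 25.0]
opening: 0.0596
gripper_force: 30.0
```

Run:
```python
from p import *
plan(LT(62,12,1,14)); o=ctrl.get_obs(); print(o['moment'],o['joint_pos'])
p=slope().inv().apply(o['tool_pos']-REST)*1000; print(p)
```

```text
t 8.05 pos [0.528  0.0291 0.063 ] ori [-179.8  -14.5    3.4] q [ 28.  10. -49.  18. -19.  49.] F [-13.4   1.1  25. ] open 0.0596 30.0
[-0.23, 0.1, -0.37, -0.2, -0.5, 0.1] rows 1
[0.22499005 3.37175423 0.19043231] [ 27.82243849   9.52464861 -48.66763735  17.73185832 -19.28603231
  49.46116364]
[63.56501327  0.99791773  7.93360352]
```

In the tool's units: -0.1 cm is -0.0013.

Call:
send_rows:
  plan:
    - [[0,0,-0.0013,0,0,0],[0,0,-0.0013,0,0,0],[0,0,-0.0013,0,0,0],[0,0,-0.0013,0,0,0],[0,0,-0.0013,0,0,0]]
  fingers: 1

```text
clock: 8.47
tool_pos: [0.5268, 0.0287, 0.0618]
orientation: [-179.8, -14.3, 3.4]
force: [-0.0, 0.6, 0.2]
opening: 0.0855
gripper_force: 0.0
```

In the tool's units: -13 cm is -0.1733, -10 cm is -0.1333, -14.5 degrees is -0.1611.

Call:
send_rows:
  plan:
    - [[0,0,-0.04,0,0,0],[-0.0067,0,-0.0933,0,0,0],[-0.0267,0,-0.1333,0,-0.0778,0],[-0.0267,0,-0.1733,0,-0.1611,0],[-0.0267,0,-0.1733,0,-0.1611,0]]

```text
clock: 8.88
tool_pos: [0.4757, 0.0265, 0.1875]
orientation: [-179.6, 0.1, 3.5]
force: [1.4, 0.5, -0.5]
opening: 0.0875
gripper_force: 0.0
```

Run:
```python
from p import *
# tilted pick: lean a (deg) of tool body toward heading h
def DT(c,off,z,a,lean):
    x,y,p,s=G[c]; th=np.radians(p); q=np.array([x-s*off*np.cos(th),y-s*off*np.sin(th),z])
    # lean=+1: body leans toward tool +x
    R=Ro.from_euler('z',p,degrees=True)*Ro.from_euler('y',lean*a,degrees=True)*Ro.from_euler('x',180,degrees=True)
    return q,R
q,R=DT('white',.01,.2,14,1); print(R.apply([0,0,-1]),R.apply([1,0,0]))
plan(D(.46,-.02,.25,-40),D(.45,-.15,.25,-90),DT('white',.01,.13,14,1),DT('white',.01,.006,14,1))
```

```text
[-0.05524308 -0.23553005  0.97029573] [-0.22156787 -0.94465945 -0.2419219 ]
t 8.88 pos [0.4757 0.0265 0.1875] ori [-1.796e+02  1.000e-01  3.500e+00] q [ 27.   3. -27.  -0. -60.  67.] F [ 1.4  0.5 -0.5] open 0.0875 0.0
[-1.86, 4.51, -6.28, -0.3, 0.2, 43.5] rows 7
[7.59, 10.6, 0.0, -0.0, -0.0, 50.0] rows 7
[14.57, 0.89, 12.0, 1.6, -13.9, 13.1] rows 5
[3.0, -0.0, 12.03, 0.0, 0.0, 0.0] rows 3
```

In the tool's units: -6.3 cm is -0.084, 4.5 cm is 0.06, 43.5 degrees is 0.4833.

Call:
send_rows:
  plan:
    - [[-0.0253,0.06,-0.084,0,0,0.4833],[-0.0253,0.06,-0.084,0,0,0.4833],[-0.0253,0.06,-0.084,0,0,0.4833],[-0.0253,0.06,-0.084,0,0,0.4833],[-0.0253,0.06,-0.084,0,0,0.4833],[-0.0253,0.06,-0.084,0,0,0.4833],[-0.0253,0.06,-0.084,0,0,0.4833]]

```text
clock: 9.47
tool_pos: [0.4591, -0.021, 0.2456]
orientation: [-180.0, 0.2, -40.5]
force: [-0.7, 0.3, -1.0]
opening: 0.0876
gripper_force: 0.0
```

In the tool's units: 10.6 cm is 0.1413, 7.6 cm is 0.1013, 50 degrees is 0.5556.

Call:
send_rows:
  plan:
    - [[0.1013,0.1413,0,0,0,0.5556],[0.1013,0.1413,0,0,0,0.5556],[0.1013,0.1413,0,0,0,0.5556],[0.1013,0.1413,0,0,0,0.5556],[0.1013,0.1413,0,0,0,0.5556],[0.1013,0.1413,0,0,0,0.5556],[0.1013,0.1413,0,0,0,0.5556]]

```text
clock: 10.05
tool_pos: [0.4488, -0.1515, 0.2452]
orientation: [179.8, 0.2, -90.3]
force: [-0.0, -0.1, -0.8]
opening: 0.0878
gripper_force: 0.0
```

In the tool's units: 14.6 cm is 0.1947, 12 cm is 0.16, -13.9 degrees is -0.1544.

Call:
send_rows:
  plan:
    - [[0.1947,0.012,0.16,0.0178,-0.1544,0.1456],[0.1947,0.012,0.16,0.0178,-0.1544,0.1456],[0.1947,0.012,0.16,0.0178,-0.1544,0.1456],[0.1947,0.012,0.16,0.0178,-0.1544,0.1456],[0.1947,0.012,0.16,0.0178,-0.1544,0.1456],[0.1947,0.012,0.16,0.0178,-0.1544,0.1456]]

```text
clock: 10.55
tool_pos: [0.4368, -0.2993, 0.1198]
orientation: [179.4, 14.2, -103.4]
force: [0.3, 0.5, -0.8]
opening: 0.0873
gripper_force: 0.0
```

```bash
cat >> p.py <<'E'
def DT(c,off,z,a,lean):
    x,y,p,s=G[c]; th=np.radians(p); q=np.array([x-s*off*np.cos(th),y-s*off*np.sin(th),z])
    return q,Ro.from_euler('z',p,degrees=True)*Ro.from_euler('y',lean*a,degrees=True)*Ro.from_euler('x',180,degrees=True)
E
python3 - <<'E'
from p import *
plan(DT('white',.01,.007,14,1))
S={n:snap(n) for n in("scene","top")}; np.save("c2.npy",S,allow_pickle=True)
a=cv2.resize(S["top"]["img"][160:240,260:345],None,fx=4.5,fy=4.5,interpolation=cv2.INTER_CUBIC)
b=cv2.resize(S["scene"]["img"][165:245,275:360],None,fx=4.5,fy=4.5,interpolation=cv2.INTER_CUBIC)
save(np.hstack([a,b]),"pics/b2.png")
E
```

```text
t 10.55 pos [ 0.4368 -0.2993  0.1198] ori [ 179.4   14.2 -103.4] q [-24.  17. -15. -16. -62.  19.] F [ 0.3  0.5 -0.8] open 0.0873 0.0
[2.33, -0.45, 11.05, 0.5, 0.2, -0.2] rows 3
```

View pics/b2.png

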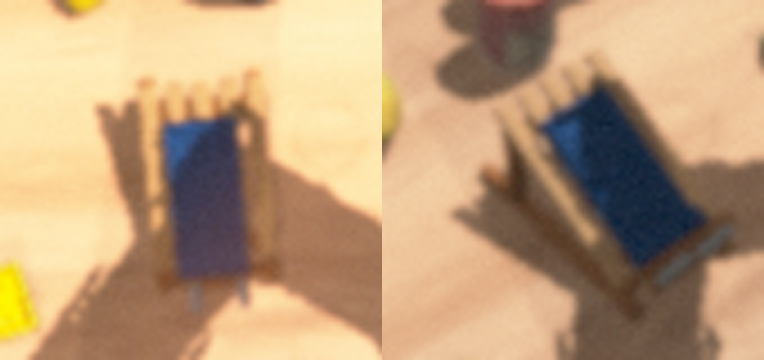

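Blue is flush on the slats against the rail, and centred: in the crop its top corners are (163,122)/(238,120) and its bottom corners (178,275)/(248,272).

In the tool's units: 11 cm is 0.1467, 10 cm is 0.1333, 0.5 degrees is 0.0056.

Call:
send_rows:
  plan:
    - [[0.0107,-0.0053,0.0533,0.0056,0.0022,-0.0022],[0.0213,-0.0053,0.1067,0.0056,0.0022,-0.0022],[0.028,-0.0053,0.1333,0.0056,0.0022,-0.0022],[0.0307,-0.0053,0.1467,0.0056,0.0022,-0.0022],[0.0307,-0.0053,0.1467,0.0056,0.0022,-0.0022]]

```text
clock: 11.07
tool_pos: [0.4437, -0.2917, 0.0117]
orientation: [-179.8, 13.9, -103.0]
force: [-0.8, 0.3, 0.4]
opening: 0.0875
gripper_force: 0.0
```

Call:
send_rows:
  plan:
    - [[0,0,0,0,0,0],[0,0,0,0,0,0],[0,0,0,0,0,0],[0,0,0,0,0,0],[0,0,0,0,0,0],[0,0,0,0,0,0]]
  fingers: 0

```text
clock: 11.57
tool_pos: [0.4445, -0.2933, 0.0139]
orientation: [-179.6, 13.9, -103.1]
force: [-1.2, 1.2, 7.0]
opening: 0.0596
gripper_force: 30.0
```

Run:
```python
from p import *
t=np.load("c2.npy",allow_pickle=True).item()["top"]
for p,z in [((163,122),.103),((238,120),.103),((178,276),.055),((248,273),.055)]:
    P=cast(t,260+p[0]/4.5-.4,160+p[1]/4.5-.4,z); print(P.round(4),(slope().inv().apply(P-REST)*1000).round(1))
p,R=cur()
# tray-frame: white bottom z=0; place: origin (86,20) on slope, TCP x=96
th=LT(96,120,1,12)
plan((p+[0,0,.2],R),D(.45,-.15,.25,-50),D(.47,0.0,.25,3.3),th,LT(96,20+12,1,12))
```

```text
[0.5831 0.0639 0.103 ] [132.3  32.6  18.9]
[0.5837 0.0031 0.103 ] [129.7 -28.1  20.2]
[0.4616 0.055  0.055 ] [ 1.8 30.7 29.2]
[ 0.4631 -0.003   0.055 ] [  0.2 -27.3  30. ]
t 11.57 pos [ 0.4445 -0.2933  0.0139] ori [-179.6   13.9 -103.1] q [-23.  24. -20. -18. -49.  23.] F [-1.2  1.2  7. ] open 0.0596 30.0
[-4.8, -0.15, -19.42, 0.0, 0.0, 0.0] rows 5
[-14.54, 2.7, -0.15, -6.8, 12.7, -52.9] rows 8
[-10.21, -11.17, -0.0, 0.0, 0.0, -53.3] rows 8
[3.96, -2.47, 7.21, 0.0, 12.0, 0.0] rows 3
[2.13, -0.0, 8.54, 0.0, 0.0, 0.0] rows 3
```

In the tool's units: -19.4 cm is -0.2587, -1.5 cm is -0.02.

Call:
send_rows:
  plan:
    - [[-0.0067,0,-0.0267,0,0,0],[-0.02,0,-0.08,0,0,0],[-0.0333,0,-0.1333,0,0,0],[-0.0467,0,-0.1867,0,0,0],[-0.06,0,-0.24,0,0,0],[-0.064,0,-0.2587,0,0,0]]

```text
clock: 12.07
tool_pos: [0.4445, -0.2944, 0.2194]
orientation: [-179.1, 13.7, -103.0]
force: [0.3, -0.3, -0.4]
opening: 0.0596
gripper_force: 30.0
```

In the tool's units: -14.5 cm is -0.1933, 2.7 cm is 0.036, -52.9 degrees is -0.5878.

Call:
send_rows:
  plan:
    - [[-0.1933,0.036,-0.0027,-0.0756,0.1411,-0.5878],[-0.1933,0.036,-0.0027,-0.0756,0.1411,-0.5878],[-0.1933,0.036,-0.0027,-0.0756,0.1411,-0.5878],[-0.1933,0.036,-0.0027,-0.0756,0.1411,-0.5878],[-0.1933,0.036,-0.0027,-0.0756,0.1411,-0.5878],[-0.1933,0.036,-0.0027,-0.0756,0.1411,-0.5878],[-0.1933,0.036,-0.0027,-0.0756,0.1411,-0.5878],[-0.1933,0.036,-0.0027,-0.0756,0.1411,-0.5878]]

```text
clock: 12.73
tool_pos: [0.4482, -0.1495, 0.2494]
orientation: [180.0, -0.1, -49.6]
force: [-0.3, 0.1, -2.0]
opening: 0.0594
gripper_force: 30.0
```

In the tool's units: -11.2 cm is -0.1493, -10.2 cm is -0.136, -53.3 degrees is -0.5922.

Call:
send_rows:
  plan:
    - [[-0.136,-0.1493,0,0,0,-0.5922],[-0.136,-0.1493,0,0,0,-0.5922],[-0.136,-0.1493,0,0,0,-0.5922],[-0.136,-0.1493,0,0,0,-0.5922],[-0.136,-0.1493,0,0,0,-0.5922],[-0.136,-0.1493,0,0,0,-0.5922],[-0.136,-0.1493,0,0,0,-0.5922],[-0.136,-0.1493,0,0,0,-0.5922]]

```text
clock: 13.4
tool_pos: [0.4683, 0.0005, 0.2492]
orientation: [-180.0, 0.0, 3.8]
force: [-1.0, 0.3, -0.9]
opening: 0.0593
gripper_force: 30.0
```

Run:
```python
from p import *
plan(LT(96,110,1,12,1.5),LT(96,42,1,12,1.5))
```

```text
t 13.4 pos [0.4683 0.0005 0.2492] ori [-180.     0.     3.8] q [ 24.  -0. -22.  -0. -68.  70.] F [-1.   0.3 -0.9] open 0.0593 30.0
[4.59, -2.52, 8.02, -0.1, 12.0, 0.5] rows 3
[1.65, -0.0, 6.6, 0.0, 0.0, 0.0] rows 2
```

In the tool's units: 8 cm is 0.1067, 1.5 cm is 0.02, 12 degrees is 0.1333.

Call:
send_rows:
  plan:
    - [[0.02,-0.0107,0.036,0,0.0444,0.0022],[0.04,-0.0227,0.072,0,0.0889,0.0044],[0.0613,-0.0333,0.1067,0,0.1333,0.0056],[0.0613,-0.0333,0.1067,0,0.1333,0.0056],[0.0613,-0.0333,0.1067,0,0.1333,0.0056]]

```text
clock: 13.82
tool_pos: [0.5109, 0.0269, 0.168]
orientation: [179.9, -11.7, 2.9]
force: [0.9, -0.4, -0.3]
opening: 0.0595
gripper_force: 30.0
```

In the tool's units: 6.6 cm is 0.088, 6 cm is 0.08.

Call:
send_rows:
  plan:
    - [[0.0067,0,0.0267,0,0,0],[0.0133,0,0.0533,0,0,0],[0.02,0,0.08,0,0,0],[0.0213,0,0.088,0,0,0],[0.0213,0,0.088,0,0,0]]

```text
clock: 14.23
tool_pos: [0.5429, 0.0289, 0.1079]
orientation: [180.0, -11.8, 2.8]
force: [0.3, -0.5, -1.0]
opening: 0.0595
gripper_force: 30.0
```

```bash
cat >> p.py <<'E'
def here():
    p,R=cur(); print('slope',(slope().inv().apply(p-REST)*1000).round(1))
E
python3 - <<'E'
from p import *
plan(LT(96,37,1,12,1.5),LT(96,34,1,12,1.5)); here()
E
```

```text
t 14.23 pos [0.5429 0.0289 0.1079] ori [180.  -11.8   2.8] q [ 27.   8. -38.   9. -33.  59.] F [ 0.3 -0.5 -1. ] open 0.0595 30.0
[0.06, -0.16, 0.48, 0.1, 0.2, -0.5] rows 1
[0.07, 0.0, 0.29, 0.0, 0.0, 0.0] rows 1
slope [96.6 -0.1 41.8]
```

In the tool's units: 0.7 cm is 0.0093, 0.6 cm is 0.008, -0.5 degrees is -0.0056.

Call:
send_rows:
  plan:
    - [[0,-0.0013,0.004,0,0,-0.0033],[0.0013,-0.0027,0.008,0,0,-0.0056],[0.0013,-0.0027,0.0093,0,0,-0.0056],[0.0013,-0.0027,0.0093,0,0,-0.0056]]

```text
clock: 14.57
tool_pos: [0.5448, 0.0316, 0.102]
orientation: [180.0, -12.0, 3.3]
force: [1.0, -0.1, -1.3]
opening: 0.0594
gripper_force: 30.0
```

In the tool's units: 0.2 cm is 0.0027, 0.1 cm is 0.0013.

Call:
send_rows:
  plan:
    - [[0,0,0.0013,0,0,0],[0,0,0.0027,0,0,0]]

```text
clock: 14.73
tool_pos: [0.5454, 0.0314, 0.1008]
orientation: [179.9, -12.1, 3.3]
force: [-7.7, -2.3, 17.5]
opening: 0.0592
gripper_force: 30.0
```

Run:
```python
from p import *
plan(LT(96,34,1,12,1.5),LT(96,30,1,12,1.5)); here()
```

```text
t 14.73 pos [0.5454 0.0314 0.1008] ori [179.9 -12.1   3.3] q [ 27.   9. -39.   9. -31.  59.] F [-7.7 -2.3 17.5] open 0.0592 30.0
[0.02, 0.08, 0.02, 0.0, -0.1, 0.0] rows 1
[0.1, -0.0, 0.39, 0.0, 0.0, 0.0] rows 1
slope [95.8  2.3 34.3]
```

Call:
send_rows:
  plan:
    - [[0,0,0,0,0,0],[0,0,0,0,0,0],[0,0,0,0,0,0],[0,0,0,0,0,0],[0,0,0,0,0,0]]
  fingers: 1

```text
clock: 15.15
tool_pos: [0.5451, 0.0315, 0.0994]
orientation: [180.0, -12.0, 3.3]
force: [-0.3, -0.7, -0.4]
opening: 0.0851
gripper_force: 0.0
```

In the tool's units: -13 cm is -0.1733, -11 cm is -0.1467, -12 degrees is -0.1333.

Call:
send_rows:
  plan:
    - [[0,0,-0.04,0,0,0],[0,0,-0.0933,0,0,0],[0,0,-0.1467,0,-0.0778,0],[0,0,-0.1733,0,-0.1333,0],[0,0,-0.1733,0,-0.1333,0]]

```text
clock: 15.57
tool_pos: [0.5206, 0.031, 0.2319]
orientation: [-180.0, -0.0, 3.4]
force: [2.6, 0.5, 0.7]
opening: 0.0873
gripper_force: 0.0
```

Run:
```python
from p import *
plan(D(.53,-.06,.24,-42),D(.57,-.18,.23,-92.6),DT('green',-.01,.12,20,-1),DT('green',-.01,.009,20,-1))
print(DT('green',-.01,.12,20,-1)[1].apply([0,0,-1]))
```

```text
t 15.57 pos [0.5206 0.031  0.2319] ori [-180.    -0.     3.4] q [ 25.   6. -18.  -0. -66.  68.] F [2.6 0.5 0.7] open 0.0873 0.0
[0.4, 9.13, -0.82, -0.1, -0.0, 45.4] rows 7
[11.0, 6.24, 1.0, 0.0, -0.0, 50.6] rows 8
[4.95, -1.32, 11.0, -0.0, 20.0, 0.0] rows 3
[-3.8, -0.0, 10.43, 0.0, 0.0, 0.0] rows 3
[0.01551506 0.34166806 0.93969262]
```

In the tool's units: 9.1 cm is 0.1213, -0.8 cm is -0.0107, 45.4 degrees is 0.5044.

Call:
send_rows:
  plan:
    - [[0.0053,0.1213,-0.0107,0,0,0.5044],[0.0053,0.1213,-0.0107,0,0,0.5044],[0.0053,0.1213,-0.0107,0,0,0.5044],[0.0053,0.1213,-0.0107,0,0,0.5044],[0.0053,0.1213,-0.0107,0,0,0.5044],[0.0053,0.1213,-0.0107,0,0,0.5044],[0.0053,0.1213,-0.0107,0,0,0.5044]]

```text
clock: 16.15
tool_pos: [0.5273, -0.0609, 0.2344]
orientation: [179.9, 0.0, -42.5]
force: [-1.3, 0.3, 0.5]
opening: 0.0874
gripper_force: 0.0
```

In the tool's units: 11 cm is 0.1467, 6.2 cm is 0.0827, 50.6 degrees is 0.5622.

Call:
send_rows:
  plan:
    - [[0.1467,0.0827,0.0133,0,0,0.5622],[0.1467,0.0827,0.0133,0,0,0.5622],[0.1467,0.0827,0.0133,0,0,0.5622],[0.1467,0.0827,0.0133,0,0,0.5622],[0.1467,0.0827,0.0133,0,0,0.5622],[0.1467,0.0827,0.0133,0,0,0.5622],[0.1467,0.0827,0.0133,0,0,0.5622],[0.1467,0.0827,0.0133,0,0,0.5622]]

```text
clock: 16.82
tool_pos: [0.5673, -0.1806, 0.2242]
orientation: [179.9, -0.0, -93.1]
force: [-0.2, 0.5, 0.1]
opening: 0.0873
gripper_force: 0.0
```

In the tool's units: 11 cm is 0.1467, 8 cm is 0.1067, 20 degrees is 0.2222.

Call:
send_rows:
  plan:
    - [[0.0267,-0.0067,0.0533,0,0.0778,0],[0.0533,-0.0133,0.1067,0,0.1556,0],[0.0667,-0.0173,0.1467,0,0.2222,0],[0.0667,-0.0173,0.1467,0,0.2222,0],[0.0667,-0.0173,0.1467,0,0.2222,0]]

```text
clock: 17.23
tool_pos: [0.5751, -0.2307, 0.1116]
orientation: [179.4, -20.1, -92.2]
force: [0.1, -0.3, 0.5]
opening: 0.0876
gripper_force: 0.0
```

Run:
```python
from p import *
plan(DT('green',-.01,.009,20,-1))
S={n:snap(n) for n in("scene","top")}; np.save("c3.npy",S,allow_pickle=True)
t=S["top"]; w=t["img"][160:240,260:345]
h=cv2.cvtColor(cv2.resize(w,None,fx=4,fy=4,interpolation=cv2.INTER_CUBIC),cv2.COLOR_RGB2HSV).astype(int)
m=((h[...,1]<60)&(h[...,2]>60)).astype(np.uint8); m=cv2.morphologyEx(m,cv2.MORPH_OPEN,np.ones((7,7)))
k=max(cv2.findContours(m,0,2)[0],key=cv2.contourArea); print(cv2.contourArea(k))
b=cv2.boxPoints(cv2.minAreaRect(k))
for q in b:
    up=q[1]<b[:,1].mean(); sl=(146,50) if up else (16,40)
    z=REST[2]+(slope().apply([sl[0]/1000,0,sl[1]/1000]))[2]
    P=cast(t,260+q[0]/4-.4,160+q[1]/4-.4,z); print((slope().inv().apply(P-REST)*1000).round(1))
a=cv2.resize(w,None,fx=4.5,fy=4.5,interpolation=cv2.INTER_CUBIC)
c=cv2.resize(S["scene"]["img"][160:240,275:360],None,fx=4.5,fy=4.5,interpolation=cv2.INTER_CUBIC)
save(np.hstack([a,c]),"pics/w1.png")
```

```text
t 17.23 pos [ 0.5751 -0.2307  0.1116] ori [179.4 -20.1 -92.2] q [  7.  20. -30.  27. -47. -29.] F [ 0.1 -0.3  0.5] open 0.0876 0.0
[-3.61, -0.68, 9.6, 0.5, -0.1, 0.4] rows 3
2837.0
[222.8 -93.6  12.6]
[ 219.1 -149.2   14.4]
[ 154.5 -150.5  -27.5]
[158.3 -92.7 -29.4]
```

View pics/w1.png

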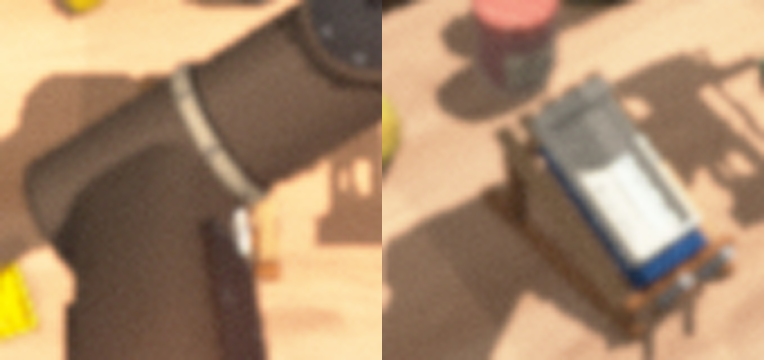

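In the tool's units: 9.6 cm is 0.128, 7.6 cm is 0.1013, 0.5 degrees is 0.0056.

Call:
send_rows:
  plan:
    - [[-0.0187,-0.0093,0.0507,0.0056,0,0.0044],[-0.0373,-0.0093,0.1013,0.0056,0,0.0044],[-0.048,-0.0093,0.128,0.0056,0,0.0044],[-0.048,-0.0093,0.128,0.0056,0,0.0044],[-0.048,-0.0093,0.128,0.0056,0,0.0044]]

```text
clock: 17.75
tool_pos: [0.587, -0.2313, 0.0143]
orientation: [-179.2, -20.0, -93.2]
force: [-0.1, -0.6, 0.7]
opening: 0.0873
gripper_force: 0.0
```

Call:
send_rows:
  plan:
    - [[0,0,0,0,0,0],[0,0,0,0,0,0],[0,0,0,0,0,0],[0,0,0,0,0,0],[0,0,0,0,0,0],[0,0,0,0,0,0]]
  fingers: 0

```text
clock: 18.25
tool_pos: [0.5855, -0.2304, 0.0132]
orientation: [-179.3, -20.1, -93.1]
force: [-2.2, 1.4, 6.2]
opening: 0.0595
gripper_force: 30.0
```

Run:
```python
from p import *
p,R=cur()
plan((p+[0,0,.22],R),D(.53,-.13,.27,-135),D(.49,.0,.27,-176.7),LT(70,130,-1,6,2),LT(70,62,-1,6,2))
```

```text
t 18.25 pos [ 0.5855 -0.2304  0.0132] ori [-179.3  -20.1  -93.1] q [  5.  27. -38.  38. -34. -41.] F [-2.2  1.4  6.2] open 0.0595 30.0
[7.55, -0.25, -20.66, 0.0, 0.0, 0.0] rows 6
[-7.88, 6.01, -6.86, -8.0, -18.9, 41.6] rows 7
[-6.36, 12.02, 0.0, -0.0, -0.0, 41.7] rows 6
[0.81, 2.79, 9.45, -0.0, -6.0, 0.0] rows 3
[-2.33, -0.0, 6.39, 0.0, 0.0, 0.0] rows 2
```

White rests on blue with its raised end uphill and its plain end against the blue lip, with sides in line (right crop). Green is gripped; lifting and carrying it.

In the tool's units: -20.7 cm is -0.276, -19 cm is -0.2533.

Call:
send_rows:
  plan:
    - [[0.0133,0,-0.04,0,0,0],[0.0333,0,-0.0933,0,0,0],[0.0533,0,-0.1467,0,0,0],[0.0733,0,-0.2,0,0,0],[0.0933,0,-0.2533,0,0,0],[0.1,-0.0027,-0.276,0,0,0],[0.1,-0.0027,-0.276,0,0,0]]

```text
clock: 18.83
tool_pos: [0.5878, -0.2295, 0.2388]
orientation: [-178.8, -20.0, -93.2]
force: [2.1, 0.4, -0.9]
opening: 0.0591
gripper_force: 30.0
```

In the tool's units: -7.9 cm is -0.1053, -6.9 cm is -0.092, 41.6 degrees is 0.4622.

Call:
send_rows:
  plan:
    - [[-0.1053,0.08,-0.092,-0.0889,-0.21,0.4622],[-0.1053,0.08,-0.092,-0.0889,-0.21,0.4622],[-0.1053,0.08,-0.092,-0.0889,-0.21,0.4622],[-0.1053,0.08,-0.092,-0.0889,-0.21,0.4622],[-0.1053,0.08,-0.092,-0.0889,-0.21,0.4622],[-0.1053,0.08,-0.092,-0.0889,-0.21,0.4622],[-0.1053,0.08,-0.092,-0.0889,-0.21,0.4622],[-0.1053,0.08,-0.092,-0.0889,-0.21,0.4622]]

```text
clock: 19.5
tool_pos: [0.529, -0.1296, 0.2692]
orientation: [179.9, 0.0, -135.3]
force: [0.0, 0.0, -2.1]
opening: 0.0591
gripper_force: 30.0
```

In the tool's units: 12 cm is 0.16, -6.4 cm is -0.0853, 41.7 degrees is 0.4633.

Call:
send_rows:
  plan:
    - [[-0.0853,0.16,0,0,0,0.4633],[-0.0853,0.16,0,0,0,0.4633],[-0.0853,0.16,0,0,0,0.4633],[-0.0853,0.16,0,0,0,0.4633],[-0.0853,0.16,0,0,0,0.4633],[-0.0853,0.16,0,0,0,0.4633],[-0.0853,0.16,0,0,0,0.4633]]

```text
clock: 20.08
tool_pos: [0.4894, 0.0018, 0.269]
orientation: [-180.0, -0.1, -176.9]
force: [-0.4, 0.8, -1.6]
opening: 0.0591
gripper_force: 30.0
```

Run:
```python
from p import *
plan(LT(70,130,-1,6,2),LT(70,63,-1,6,2)); here()
```

```text
t 20.08 pos [0.4894 0.0018 0.269 ] ori [-1.800e+02 -1.000e-01 -1.769e+02] q [  23.    1.  -18.   -0.  -71. -110.] F [-0.4  0.8 -1.6] open 0.0591 30.0
[0.75, 2.6, 9.34, -0.1, -6.1, -0.2] rows 3
[-2.29, -0.0, 6.3, 0.0, 0.0, 0.0] rows 2
slope [117.8 -24.  210.7]
```

In the tool's units: 9.3 cm is 0.124, 2.6 cm is 0.0347, -6.1 degrees is -0.0678.

Call:
send_rows:
  plan:
    - [[0.0027,0.012,0.04,0,-0.0222,0],[0.0067,0.024,0.08,0,-0.0444,-0.0011],[0.0093,0.0347,0.124,-0.0011,-0.0678,-0.0022],[0.0093,0.0347,0.124,-0.0011,-0.0678,-0.0022],[0.0093,0.0347,0.124,-0.0011,-0.0678,-0.0022]]

```text
clock: 20.5
tool_pos: [0.479, 0.026, 0.1746]
orientation: [-179.9, 5.7, -176.3]
force: [0.7, 0.6, -0.6]
opening: 0.0596
gripper_force: 30.0
```

In the tool's units: 6.3 cm is 0.084, 5.5 cm is 0.0733.

Call:
send_rows:
  plan:
    - [[-0.0093,0,0.0267,0,0,0],[-0.0187,0,0.0533,0,0,0],[-0.0267,0,0.0733,0,0,0],[-0.0307,0,0.084,0,0,0],[-0.0307,0,0.084,0,0,0]]

```text
clock: 20.92
tool_pos: [0.5118, 0.0285, 0.1158]
orientation: [180.0, 5.9, -176.5]
force: [0.5, 0.7, -1.6]
opening: 0.0596
gripper_force: 30.0
```

Run:
```python
from p import *
plan(LT(70,57,-1,6,2),LT(70,55,-1,6,2)); here()
s=snap("scene"); save(cv2.resize(s["img"][150:240,270:370],None,fx=6,fy=6,interpolation=cv2.INTER_CUBIC),"pics/gr.png")
```

```text
t 20.92 pos [0.5118 0.0285 0.1158] ori [ 180.     5.9 -176.5] q [  27.    8.  -34.    3.  -42. -116.] F [ 0.5  0.7 -1.6] open 0.0596 30.0
[0.02, 0.07, 0.59, 0.1, -0.1, 0.2] rows 1
[-0.07, -0.0, 0.19, 0.0, 0.0, 0.0] rows 1
slope [72.2  1.3 62.5]
```

In the tool's units: 0.6 cm is 0.008, 0.4 cm is 0.0053, 0.2 degrees is 0.0022.

Call:
send_rows:
  plan:
    - [[0,0,0.0027,0,0,0.0011],[0,0.0013,0.0053,0,0,0.0022],[0,0.0013,0.008,0,0,0.0022],[0,0.0013,0.008,0,0,0.0022]]

```text
clock: 21.3
tool_pos: [0.5114, 0.0296, 0.1107]
orientation: [179.9, 6.1, -176.8]
force: [-0.4, 0.6, -1.8]
opening: 0.0594
gripper_force: 30.0
```

Call:
send_rows:
  plan:
    - [[-0.0013,0,0.0013,0,0,0],[-0.0013,0,0.0027,0,0,0]]

```text
clock: 21.47
tool_pos: [0.5129, 0.0297, 0.1089]
orientation: [179.9, 6.1, -176.7]
force: [-0.3, 0.4, -0.9]
opening: 0.0597
gripper_force: 30.0
```

Run:
```python
from p import *
plan(LT(70,53,-1,6,2)); here()
```

```text
t 21.47 pos [0.5129 0.0297 0.1089] ori [ 179.9    6.1 -176.7] q [  27.    8.  -35.    4.  -41. -116.] F [-0.3  0.4 -0.9] open 0.0597 30.0
[-0.08, -0.05, 0.27, 0.1, 0.1, -0.0] rows 1
slope [70.2  2.5 55.8]
```

In the tool's units: 0.2 cm is 0.0027, -0.1 cm is -0.0013.

Call:
send_rows:
  plan:
    - [[0,0,0.0013,0,0,0],[-0.0013,0,0.0027,0,0,0],[-0.0013,0,0.0027,0,0,0]]

```text
clock: 21.72
tool_pos: [0.5134, 0.0296, 0.1071]
orientation: [179.9, 6.0, -176.8]
force: [-6.0, 1.4, 6.9]
opening: 0.0596
gripper_force: 30.0
```

Run:
```python
from p import *
plan(LT(70,51,-1,6,2)); here()
```

```text
t 21.72 pos [0.5134 0.0296 0.1071] ori [ 179.9    6.  -176.8] q [  27.    9.  -35.    4.  -41. -116.] F [-6.   1.4  6.9] open 0.0596 30.0
[-0.12, -0.03, 0.27, 0.1, -0.0, -0.1] rows 1
slope [69.8  2.3 53.9]
```

Call:
send_rows:
  plan:
    - [[0,0,0,0,0,0],[0,0,0,0,0,0],[0,0,0,0,0,0],[0,0,0,0,0,0],[0,0,0,0,0,0]]
  fingers: 1

```text
clock: 22.13
tool_pos: [0.5139, 0.0297, 0.1066]
orientation: [179.9, 6.0, -176.8]
force: [-0.8, -0.2, -0.2]
opening: 0.0855
gripper_force: 0.0
```

In the tool's units: -14 cm is -0.1867, -11 cm is -0.1467, 6 degrees is 0.0667.

Call:
send_rows:
  plan:
    - [[0,0,-0.04,0,0,0],[0,0,-0.0933,0,0,0],[0,0,-0.1467,0,0.0444,0],[0,0,-0.1867,0,0.0667,0],[0,0,-0.1867,0,0.0667,0]]

```text
clock: 22.55
tool_pos: [0.5029, 0.0293, 0.2527]
orientation: [179.8, 0.5, -176.7]
force: [2.0, 0.6, 1.2]
opening: 0.0877
gripper_force: 0.0
```

Run:
```python
from p import *
plan(D(.47,.13,.25,-123),D(.44,.22,.23,-71.6),DT('yellow',.01,.12,20,-1),DT('yellow',.01,.009,20,-1))
print(DT('yellow',.01,.12,20,-1)[1].apply([0,0,-1]))
```

```text
t 22.55 pos [0.5029 0.0293 0.2527] ori [ 179.8    0.5 -176.7] q [  26.    3.  -18.   -0.  -68. -112.] F [2.  0.6 1.2] open 0.0877 0.0
[2.71, 10.24, 0.29, -0.0, 0.6, -53.7] rows 8
[-5.91, 7.42, 2.0, 0.0, 0.0, -51.4] rows 8
[-3.75, 0.03, 11.0, -0.0, 20.0, -0.0] rows 3
[-3.8, -0.0, 10.43, 0.0, 0.0, 0.0] rows 3
[-0.10795833  0.32453471  0.93969262]
```

In the tool's units: 10.2 cm is 0.136, 2.7 cm is 0.036, -53.7 degrees is -0.5967.

Call:
send_rows:
  plan:
    - [[0.036,0.136,0.004,0,0.0067,-0.5967],[0.036,0.136,0.004,0,0.0067,-0.5967],[0.036,0.136,0.004,0,0.0067,-0.5967],[0.036,0.136,0.004,0,0.0067,-0.5967],[0.036,0.136,0.004,0,0.0067,-0.5967],[0.036,0.136,0.004,0,0.0067,-0.5967],[0.036,0.136,0.004,0,0.0067,-0.5967],[0.036,0.136,0.004,0,0.0067,-0.5967]]

```text
clock: 23.22
tool_pos: [0.4664, 0.129, 0.2429]
orientation: [179.7, -0.4, -122.6]
force: [0.3, -0.3, 0.4]
opening: 0.0877
gripper_force: 0.0
```

In the tool's units: 7.4 cm is 0.0987, -5.9 cm is -0.0787, -51.4 degrees is -0.5711.

Call:
send_rows:
  plan:
    - [[-0.0787,0.0987,0.0267,0,0,-0.5711],[-0.0787,0.0987,0.0267,0,0,-0.5711],[-0.0787,0.0987,0.0267,0,0,-0.5711],[-0.0787,0.0987,0.0267,0,0,-0.5711],[-0.0787,0.0987,0.0267,0,0,-0.5711],[-0.0787,0.0987,0.0267,0,0,-0.5711],[-0.0787,0.0987,0.0267,0,0,-0.5711],[-0.0787,0.0987,0.0267,0,0,-0.5711]]

```text
clock: 23.88
tool_pos: [0.4364, 0.2187, 0.2229]
orientation: [179.5, 0.0, -71.3]
force: [0.2, -0.1, 0.2]
opening: 0.0877
gripper_force: 0.0
```

In the tool's units: 11 cm is 0.1467, 8 cm is 0.1067, 20 degrees is 0.2222.

Call:
send_rows:
  plan:
    - [[-0.0133,0,0.0533,0,0.0778,0],[-0.0267,0,0.1067,0,0.1556,0],[-0.0493,0,0.1467,0,0.2222,0],[-0.0493,0,0.1467,0,0.2222,0],[-0.0493,0,0.1467,0,0.2222,0],[-0.0493,0,0.1467,0,0.2222,0]]

```text
clock: 24.38
tool_pos: [0.4236, 0.2537, 0.1125]
orientation: [179.4, -20.0, -71.5]
force: [0.7, 0.3, 1.6]
opening: 0.0875
gripper_force: 0.0
```

Run:
```python
from p import *
plan(DT('yellow',.01,.009,20,-1))
# any disturbance of yellow + green corners on slope, from top/scene view
S={n:snap(n) for n in("scene","top")}; np.save("c4.npy",S,allow_pickle=True)
for n in S:
    h=cv2.cvtColor(S[n]["img"],cv2.COLOR_RGB2HSV).astype(int);H,Sa=h[...,0],h[...,1]
    m=((H>55)&(H<100)&(Sa>50)).astype(np.uint8); u0,v0,u1,v1=(270,150,370,250) if n=="top" else (285,160,365,245)
    k,l,st,c=cv2.connectedComponentsWithStats(m[v0:v1,u0:u1]); i=1+st[1:,4].argmax(); print(n,st[i]+[u0,v0,0,0,0],c[i]+[u0,v0])
    for sl in [(-10,30,70),(-10,-30,70),(120,30,60),(120,-30,60)]:
        print(proj(S[n],REST+slope().apply(np.array([sl[0],sl[1]+2,sl[2]])/1000)).round(1),end=' ')
    print()
a=cv2.resize(S["top"]["img"][160:240,260:345],None,fx=4.5,fy=4.5,interpolation=cv2.INTER_CUBIC)
c=cv2.resize(S["scene"]["img"][150:230,275:360],None,fx=4.5,fy=4.5,interpolation=cv2.INTER_CUBIC)
save(np.hstack([a,c]),"pics/gr2.png")
```

```text
t 24.38 pos [0.4236 0.2537 0.1125] ori [179.4 -20.  -71.5] q [ 64.  15. -33.  16. -58. -56.] F [0.7 0.3 1.6] open 0.0875 0.0
[-3.58, -0.56, 9.7, 0.6, -0.0, 0.1] rows 3
scene [362 233   1   1   1] [362. 233.]
[338.9 220.7] [353.1 211.3] [314.6 188. ] [329.1 179.5] 
top [297 193  14  18 152] [302.36842105 200.14473684]
[299.  228.1] [315.4 226.9] [296.1 193.4] [312.9 192.1]
```

In the tool's units: 9.7 cm is 0.1293, 7.6 cm is 0.1013, 0.6 degrees is 0.0067.

Call:
send_rows:
  plan:
    - [[-0.0187,-0.008,0.0507,0.0056,0,0],[-0.0373,-0.008,0.1013,0.0056,0,0],[-0.048,-0.008,0.1293,0.0067,0,0],[-0.048,-0.008,0.1293,0.0067,0,0],[-0.048,-0.008,0.1293,0.0067,0,0]]

```text
clock: 24.9
tool_pos: [0.4291, 0.255, 0.011]
orientation: [-179.9, -20.0, -71.6]
force: [-0.4, -0.2, 0.6]
opening: 0.0871
gripper_force: 0.0
```

Call:
send_rows:
  plan:
    - [[0,0,0,0,0,0],[0,0,0,0,0,0],[0,0,0,0,0,0],[0,0,0,0,0,0],[0,0,0,0,0,0],[0,0,0,0,0,0]]
  fingers: 0

```text
clock: 25.4
tool_pos: [0.4286, 0.2561, 0.0104]
orientation: [-179.9, -20.0, -71.5]
force: [-2.3, 2.0, 8.3]
opening: 0.0596
gripper_force: 30.0
```

In the tool's units: -21.6 cm is -0.288, -19 cm is -0.2533.

Call:
send_rows:
  plan:
    - [[0.0133,0,-0.04,0,0,0],[0.0333,0,-0.0933,0,0,0],[0.0533,0,-0.1467,0,0,0],[0.0733,0,-0.2,0,0,0],[0.0933,0,-0.2533,0,0,0],[0.104,0,-0.288,0,0,0],[0.104,0,-0.288,0,0,0]]

```text
clock: 25.98
tool_pos: [0.4298, 0.2586, 0.2458]
orientation: [-179.4, -19.6, -71.6]
force: [0.6, 2.0, -2.0]
opening: 0.0597
gripper_force: 30.0
```

Run:
```python
from p import *
plan(D(.45,.16,.27,-120),D(.49,.04,.28,-176.7),LT(86,140,-1,6,2),LT(86,84,-1,6,2))
s=snap("scene"); h=cv2.cvtColor(s["img"],cv2.COLOR_RGB2HSV).astype(int);H,Sa=h[...,0],h[...,1]
m=((H>55)&(H<100)&(Sa>50)).astype(np.uint8)
k,l,st,c=cv2.connectedComponentsWithStats(m[150:250,285:375]); print(st[1:][st[1:,4]>20]+[285,150,0,0,0])
s=snap("top"); h=cv2.cvtColor(s["img"],cv2.COLOR_RGB2HSV).astype(int);H,Sa=h[...,0],h[...,1]
m=((H>55)&(H<100)&(Sa>50)).astype(np.uint8)
k,l,st,c=cv2.connectedComponentsWithStats(m[170:250,275:345]); print(st[1:][st[1:,4]>20]+[275,170,0,0,0])
```

```text
t 25.98 pos [0.4298 0.2586 0.2458] ori [-179.4  -19.6  -71.6] q [ 65.   8. -22.  14. -74. -52.] F [ 0.6  2.  -2. ] open 0.0597 30.0
[10.23, 1.21, 1.06, -8.8, -18.2, 48.1] rows 8
[8.39, -9.46, -1.0, -0.0, -0.0, 56.7] rows 8
[0.04, -1.21, 8.85, -0.0, -6.0, 0.0] rows 3
[-1.92, -0.0, 5.26, 0.0, 0.0, 0.0] rows 2
[]
[[297 193  13  17 145]]
```

In the tool's units: 10.2 cm is 0.136, 1.2 cm is 0.016, 48.1 degrees is 0.5344.

Call:
send_rows:
  plan:
    - [[0.136,0.016,0.0133,-0.0978,-0.2022,0.5344],[0.136,0.016,0.0133,-0.0978,-0.2022,0.5344],[0.136,0.016,0.0133,-0.0978,-0.2022,0.5344],[0.136,0.016,0.0133,-0.0978,-0.2022,0.5344],[0.136,0.016,0.0133,-0.0978,-0.2022,0.5344],[0.136,0.016,0.0133,-0.0978,-0.2022,0.5344],[0.136,0.016,0.0133,-0.0978,-0.2022,0.5344],[0.136,0.016,0.0133,-0.0978,-0.2022,0.5344]]

```text
clock: 26.75
tool_pos: [0.4475, 0.1571, 0.2631]
orientation: [179.8, -0.6, -120.6]
force: [-0.3, -1.1, -2.4]
opening: 0.0598
gripper_force: 30.0
```

In the tool's units: -9.5 cm is -0.1267, 8.4 cm is 0.112, 56.7 degrees is 0.63.

Call:
send_rows:
  plan:
    - [[0.112,-0.1267,-0.0133,0,0,0.63],[0.112,-0.1267,-0.0133,0,0,0.63],[0.112,-0.1267,-0.0133,0,0,0.63],[0.112,-0.1267,-0.0133,0,0,0.63],[0.112,-0.1267,-0.0133,0,0,0.63],[0.112,-0.1267,-0.0133,0,0,0.63],[0.112,-0.1267,-0.0133,0,0,0.63],[0.112,-0.1267,-0.0133,0,0,0.63]]

```text
clock: 27.42
tool_pos: [0.4875, 0.0375, 0.2737]
orientation: [-179.4, -0.5, -177.1]
force: [-0.5, -0.3, -2.0]
opening: 0.0596
gripper_force: 30.0
```

Run:
```python
from p import *
plan(LT(86,140,-1,6,2),LT(86,86,-1,6,2)); here()
s=snap("scene"); h=cv2.cvtColor(s["img"],cv2.COLOR_RGB2HSV).astype(int);H,Sa=h[...,0],h[...,1]
m=((H>55)&(H<100)&(Sa>50)).astype(np.uint8)
k,l,st,c=cv2.connectedComponentsWithStats(m[150:250,285:375]); print(st[1:][st[1:,4]>20]+[285,150,0,0,0])
save(cv2.resize(s["img"][150:240,270:370],None,fx=6,fy=6,interpolation=cv2.INTER_CUBIC),"pics/gr3.png")
```

```text
t 27.42 pos [0.4875 0.0375 0.2737] ori [-179.4   -0.5 -177.1] q [  28.    1.  -17.    0.  -72. -115.] F [-0.5 -0.3 -2. ] open 0.0596 30.0
[-0.3, -0.89, 8.23, -0.6, -6.5, -0.4] rows 2
[-1.85, -0.0, 5.07, 0.0, 0.0, 0.0] rows 2
slope [120.1  11.7 214.8]
[[316 185  35  38 627]]
```

In the tool's units: 8.2 cm is 0.1093, 6 cm is 0.08, -6.5 degrees is -0.0722.

Call:
send_rows:
  plan:
    - [[-0.0013,-0.004,0.04,-0.0033,-0.0333,-0.0022],[-0.0027,-0.008,0.08,-0.0067,-0.0667,-0.0044],[-0.004,-0.012,0.1093,-0.0067,-0.0722,-0.0044],[-0.004,-0.012,0.1093,-0.0067,-0.0722,-0.0044],[-0.004,-0.012,0.1093,-0.0067,-0.0722,-0.0044]]

```text
clock: 27.88
tool_pos: [0.4904, 0.0279, 0.1926]
orientation: [-179.9, 5.9, -176.2]
force: [0.8, -0.3, -0.7]
opening: 0.0595
gripper_force: 30.0
```

In the tool's units: 5 cm is 0.0667, 3.6 cm is 0.048.

Call:
send_rows:
  plan:
    - [[-0.0093,0,0.0267,0,0,0],[-0.0173,0,0.048,0,0,0],[-0.024,0,0.0667,0,0,0],[-0.024,0,0.0667,0,0,0]]

```text
clock: 28.22
tool_pos: [0.5155, 0.0303, 0.1448]
orientation: [180.0, 6.0, -176.3]
force: [0.9, -0.5, -2.1]
opening: 0.0596
gripper_force: 30.0
```

Run:
```python
from p import *
plan(LT(86,77,-1,6,2.2),LT(86,75,-1,6,2.2)); here()
```

```text
t 28.22 pos [0.5155 0.0303 0.1448] ori [ 180.     6.  -176.3] q [  27.    6.  -32.    3.  -47. -115.] F [ 0.9 -0.5 -2.1] open 0.0596 30.0
[-0.12, -0.07, 1.01, 0.1, 0.0, 0.4] rows 1
[-0.07, 0.0, 0.19, 0.0, 0.0, 0.0] rows 1
slope [88.3  2.9 86.9]
```

In the tool's units: 1 cm is 0.0133, 0.7 cm is 0.0093, 0.4 degrees is 0.0044.

Call:
send_rows:
  plan:
    - [[0,0,0.0053,0,0,0.0022],[-0.0013,-0.0013,0.0093,0,0,0.0044],[-0.0013,-0.0013,0.0133,0,0,0.0044],[-0.0013,-0.0013,0.0133,0,0,0.0044]]

```text
clock: 28.55
tool_pos: [0.5168, 0.0291, 0.1363]
orientation: [179.9, 6.2, -176.8]
force: [-0.1, -1.2, -2.6]
opening: 0.0601
gripper_force: 30.0
```

In the tool's units: 0.2 cm is 0.0027, -0.1 cm is -0.0013.

Call:
send_rows:
  plan:
    - [[0,0,0.0013,0,0,0],[-0.0013,0,0.0027,0,0,0]]

```text
clock: 28.72
tool_pos: [0.518, 0.0292, 0.1346]
orientation: [179.9, 6.2, -176.8]
force: [0.3, 0.1, -2.8]
opening: 0.0595
gripper_force: 30.0
```

Run:
```python
from p import *
plan(LT(86,73,-1,6,2.2)); here()
```

```text
t 28.72 pos [0.518  0.0292 0.1346] ori [ 179.9    6.2 -176.8] q [  27.    7.  -32.    3.  -45. -116.] F [ 0.3  0.1 -2.8] open 0.0595 30.0
[-0.13, 0.05, 0.35, 0.1, 0.2, -0.1] rows 1
slope [86.   1.7 76.7]
```

In the tool's units: 0.2 cm is 0.0027, -0.1 cm is -0.0013.

Call:
send_rows:
  plan:
    - [[0,0,0.0013,0,0,0],[-0.0013,0,0.0027,0,0,0]]

```text
clock: 28.88
tool_pos: [0.5191, 0.0292, 0.1324]
orientation: [179.9, 6.2, -176.8]
force: [-0.1, 0.1, -1.6]
opening: 0.0595
gripper_force: 30.0
```

In the tool's units: 0.2 cm is 0.0027, -0.1 cm is -0.0013.

Call:
send_rows:
  plan:
    - [[0,0,0.0013,0,0,0],[-0.0013,0,0.0027,0,0,0]]

```text
clock: 29.05
tool_pos: [0.5203, 0.0293, 0.1303]
orientation: [179.9, 6.2, -176.8]
force: [-0.2, 0.2, -1.6]
opening: 0.0595
gripper_force: 30.0
```

Run:
```python
from p import *
plan(LT(86,71,-1,6,2.2)); here()
```

```text
t 29.05 pos [0.5203 0.0293 0.1303] ori [ 179.9    6.2 -176.8] q [  27.    7.  -32.    3.  -44. -116.] F [-0.2  0.2 -1.6] open 0.0595 30.0
[-0.02, 0.06, 0.08, 0.1, 0.2, -0.1] rows 1
slope [86.1  1.6 71.8]
```

In the tool's units: 0.2 cm is 0.0027, 0.1 cm is 0.0013.

Call:
send_rows:
  plan:
    - [[0,0,0.0013,0,0,0],[0,0,0.0027,0,0,0]]

```text
clock: 29.22
tool_pos: [0.5207, 0.0292, 0.1296]
orientation: [179.9, 6.2, -176.8]
force: [-12.3, 1.1, 22.8]
opening: 0.0596
gripper_force: 30.1
```

Run:
```python
from p import *
plan(LT(86,69,-1,6,2.2)); here()
```

```text
t 29.22 pos [0.5207 0.0292 0.1296] ori [ 179.9    6.2 -176.8] q [  27.    8.  -33.    3.  -44. -116.] F [-12.3   1.1  22.8] open 0.0596 30.1
[-0.04, 0.07, 0.19, 0.1, 0.2, -0.1] rows 1
slope [86.2  1.5 71. ]
```

Contact at the expected height. I'll back off a hair, release, retract and clear away to the right so that both cameras see the stack.

In the tool's units: -0.1 cm is -0.0013.

Call:
send_rows:
  plan:
    - [[0,0,-0.0013,0,0,0],[0,0,-0.0013,0,0,0],[0,0,-0.0013,0,0,0],[0,0,-0.0013,0,0,0],[0,0,-0.0013,0,0,0],[0,0,-0.0013,0,0,0]]
  fingers: 1

```text
clock: 29.72
tool_pos: [0.5204, 0.0293, 0.1292]
orientation: [179.9, 6.2, -176.8]
force: [0.9, -0.7, 0.1]
opening: 0.0865
gripper_force: 0.0
```

In the tool's units: -14 cm is -0.1867, -11 cm is -0.1467, 6 degrees is 0.0667.

Call:
send_rows:
  plan:
    - [[0,0,-0.04,0,0,0],[0,0,-0.0933,0,0,0],[0,0,-0.1467,0,0.0444,0],[0,0,-0.1867,0,0.0667,0],[0,0,-0.1867,0,0.0667,0]]

```text
clock: 30.13
tool_pos: [0.509, 0.0288, 0.2754]
orientation: [179.8, 0.6, -176.7]
force: [1.7, 0.6, 0.3]
opening: 0.0876
gripper_force: 0.0
```

Run:
```python
from p import *
plan(D(.46,-.25,.28,-176.7),D(.36,-.5,.28,-176.7))
```

```text
t 30.13 pos [0.509  0.0288 0.2754] ori [ 179.8    0.6 -176.7] q [  25.    3.  -16.    0.  -71. -112.] F [1.7 0.6 0.3] open 0.0876 0.0
[6.47, -27.55, -0.63, 0.2, 0.6, -0.0] rows 7
[11.42, -24.38, -0.0, 0.0, 0.0, 0.0] rows 7
```

In the tool's units: -27.5 cm is -0.3667, 6.5 cm is 0.0867.

Call:
send_rows:
  plan:
    - [[0.0867,-0.3667,-0.008,0,0,0],[0.0867,-0.3667,-0.008,0,0,0],[0.0867,-0.3667,-0.008,0,0,0],[0.0867,-0.3667,-0.008,0,0,0],[0.0867,-0.3667,-0.008,0,0,0],[0.0867,-0.3667,-0.008,0,0,0],[0.0867,-0.3667,-0.008,0,0,0],[0.0867,-0.3667,-0.008,0,0,0]]

```text
clock: 30.8
tool_pos: [0.4546, -0.2545, 0.2733]
orientation: [179.9, 0.1, -177.0]
force: [-0.9, -1.0, -0.2]
opening: 0.0879
gripper_force: 0.0
```

In the tool's units: -24.4 cm is -0.3253, 11.4 cm is 0.152.

Call:
send_rows:
  plan:
    - [[0.152,-0.3253,0,0,0,0],[0.152,-0.3253,0,0,0,0],[0.152,-0.3253,0,0,0,0],[0.152,-0.3253,0,0,0,0],[0.152,-0.3253,0,0,0,0],[0.152,-0.3253,0,0,0,0],[0.152,-0.3253,0,0,0,0],[0.152,-0.3253,0,0,0,0]]

```text
clock: 31.47
tool_pos: [0.3539, -0.5032, 0.2714]
orientation: [179.8, 0.1, -177.0]
force: [0.2, 0.0, -0.2]
opening: 0.0874
gripper_force: 0.0
```

Run:
```python
from p import *
S={n:snap(n) for n in("scene","top")}; O=np.load("cams.npy",allow_pickle=True).item()
def crop(s,u,v,w,h,f): return cv2.resize(s["img"][v:v+h,u:u+w],None,fx=f,fy=f,interpolation=cv2.INTER_CUBIC)
a=crop(S["top"],265,165,66,75,6); b=crop(S["scene"],290,155,66,75,6)
c=crop(S["top"],170,110,198,60,2); d=crop(O["top"],170,110,198,60,2)
save(np.vstack([np.hstack([a,b]),np.hstack([c,d])]),"pics/fin.png"); print(a.shape)
# bystander shifts old->new in the top view
for n,(u,v) in dict(mug=(198,211),timer=(239,155),lemon=(278,154),jar=(317,149),tin=(429,188),sblue=(198,173),red=(342,250)).items():
    A=O["top"]["img"][v-10:v+10,u-12:u+12]; B=S["top"]["img"][v-15:v+15,u-17:u+17]
    r=cv2.minMaxLoc(cv2.matchTemplate(B,A,cv2.TM_CCOEFF_NORMED)); print(n,np.array(r[3])-5,round(r[1],2))
t=S["top"]; h=cv2.cvtColor(t["img"],cv2.COLOR_RGB2HSV).astype(int)
m=((h[...,0]>22)&(h[...,0]<36)&(h[...,1]>130)).astype(np.uint8)[170:240,280:335]
k=max(cv2.findContours(cv2.resize(m*255,None,fx=4,fy=4)//128,0,2)[0],key=cv2.contourArea); bx=cv2.boxPoints(cv2.minAreaRect(k))
for q in bx:
    sl=(136,90) if q[1]<bx[:,1].mean() else (6,80)
    z=REST[2]+slope().apply([sl[0]/1000,0,sl[1]/1000])[2]
    P=cast(t,280+q[0]/4,170+q[1]/4,z); print((slope().inv().apply(P-REST)*1000).round(1))
```

```text
(450, 396, 3)
mug [0 0] 1.0
timer [0 0] 1.0
lemon [0 0] 1.0
jar [0 0] 0.99
tin [-3 -1] 0.23
sblue [0 0] 1.0
red [-4 -1] 0.63
[137.7  27.3  89.2]
[134.  -27.4  91. ]
[  0.4 -18.5  82.7]
[ 4.2 38.1 80.9]
```

View pics/fin.png

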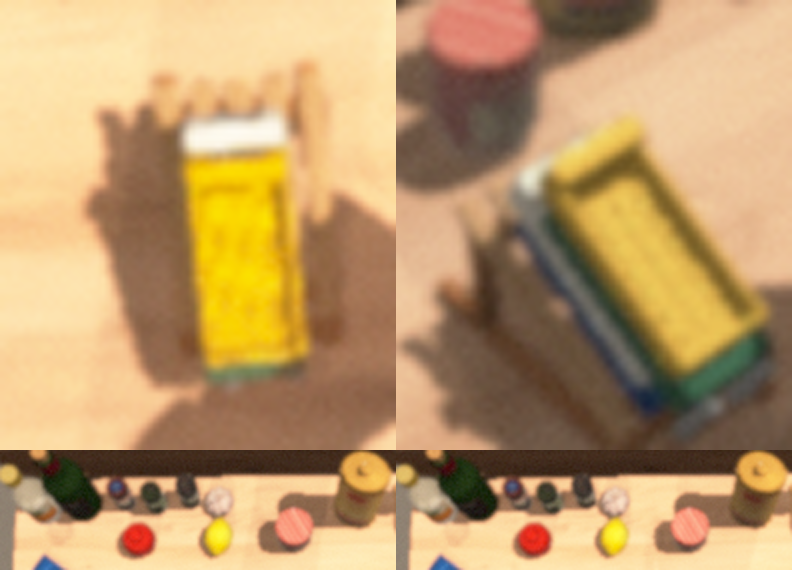

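The final picture shows blue, white, green and yellow stacked in line (yellow from about (185,150) to (308,365) in the left panel), with raised ends alternating. The timer, lemon and jar are unmoved.

```bash
python3 -c "
from plant import ctrl
print(ctrl.close_job())"
```

```text
the job is handed in; nothing more can be done
None
```

All four trays are stacked on the drainer in the order blue, white, green, yellow, with raised ends alternating and sides in line, and the job was handed in at about 31.6 s; the mug, jar, lemon, timer and small blue tray checked unmoved, while the tin and red tray couldn't be confirmed in the last picture (their image match failed), though the arm only passed well above or clear of them.

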